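# Set up the arc-light station for a capacitor can

### The arm

A 6-joint arm with a two-finger parallel gripper is mounted at the origin on the work surface. World frame = base frame: x ahead of the robot, y to its left, z up, the work surface at z = 0. Lengths are in m, angles in degrees, forces in N, time in s.
With the tool pointing down it reaches from about 0.375 to 0.9 m from the base axis. Payload 3.1 kg.
Tool frame: the origin (TCP) lies on the centre line of the jaws, within the pads' length; the fingertips stand 19 mm ahead of it and the grasp point (between the pads) is the TCP; z points along the fingers, y is the direction in which the jaws open and shut (so a half turn about z gives the same grasp; the last joint's range is limited). The gripper opens to 85 mm and grips with 20 to 120 N. Pads are 22 mm wide; open, the fingers measure 114 mm over their backs; the gripper's body (76 mm by 85 mm) begins 54 mm behind the grasp point. The pads swing forward as they close: fully open they stand 13 mm farther back than shut.
Start: joints at [61.221, 30.224, 82.088, -0, 67.689, -10.227], TCP at [0.199, 0.593, 0.25] pointing down, gripper open.
Joint ranges: [-176.69, 176.69], [-43.24, 126.21], [12.49, 139.97], [-82, 262], [0, 151.66], [-163.58, 163.58]. Speed limits (degrees/s): [159.86, 159.86, 180, 180, 180, 180].

### API

Orientations are given as [roll, pitch, yaw] about the fixed x, y, z axes, in that order (R = Rz(yaw) Ry(pitch) Rx(roll)).
In Python, from bench import * gives the robot as it stands.
- The arm moves only by the tool apply_moves, never from a script. Its argument "steps" is a list of rows, each an object with "delta_pos": the shift along the tool's x, y, z scaled (see below), a list of three; "angular": the turn, a rotation vector about the tool's x, y, z scaled (see below), a list of three. In form: [{"delta_pos": [x, y, z], "angular": [wx, wy, wz]}, ...]. A call has 1 to 20 rows; each row shifts and turns the commanded pose from where the row before left it, along the tool's axes as they then stand; what a row does not reach is not made up. The controller multiplies each number of a shift by 15 cm and each number of a turn by 45 degrees. A row lasts 1/8 s, in which the tool goes at most 62.5 mm and 10.7 degrees, less where a joint would pass 70% of its speed; a pose out of reach is approached as far as the arm can. A call with a number of a shift or a turn outside -1 to 1 is refused whole. A call with a gripper value outside its range is refused whole. "fingers" is the opening in per cent of the stroke, from 0 (shut) to 100 (fully open), set as the call begins (left out, the last holds). The fingers move at their own pace and stop on an object; "squeeze" is the grip in N (left out, the last holds). Time passes only in rows, so rows that do not move let the fingers close. It gives the time, the measured TCP pose, the force and the opening at its end, in the units of the state.
- observe(): the state, without advancing time (a new reading comes with each control period).
- camera(name): name is "side" or "top" or "wrist"; returns a dict with "color" (384x512x3 uint8, blue, green, red), "mtx" (3x3 intrinsics, pixels), "dist" ([k1, k2, p1, p2, k3] as OpenCV has them; the pictures are not rectified), "pose" (4x4, takes a point from camera to world coordinates); the wrist camera has in their place "hand_eye" (4x4, takes a point from camera to tool coordinates, whose origin is the TCP and whose axes are the flange's). Camera axes: x right, y down, z forward; pixel columns grow to the right and rows downward; lengths in m; the calibration is good to about 2 mm. A picture is of the moment at which its call begins: read the wrist's pose just before it. There is no depth.
- finish_job(): hands the job in, once; it reports no verdict.
Trained networks look in the newest picture that a camera, given by its name, has taken for a name from the list of things; names that differ only in an ending like _2 or _b are one class to them, and where a whole thing is asked for, a point or a joint stands for the part that bears it (a point fixed in the world has none). Each returns a list of dicts, best first, with "confidence" (0 to 1); they miss things now and then, are a little off and sometimes report something else, mostly with a low value. They report only what shows in the picture. A call takes as long as a camera call. They do not tell look-alikes from the thing itself.
- regions_of(thing, camera): "pixels" (384x512 bool, what is visible of it) and "centre" ([row, column] in pixels, amid what is visible of it).
The state is a dict: "t": time; "q": joint angles; "dq": joint speeds; "joint_efforts": joint torques, N m; "tool_pos": TCP position; "ee_rot": TCP orientation; "ft_force": force on the tool from outside, world axes, zero at the start; "moment": the same for the moment, N m; "gripper_width": finger opening in m.
Only numpy, scipy, OpenCV 4.12 (cv2) and the standard library are available. Lean on these libraries where they do the work, as an engineer would, in place of code of your own. Each camera call takes 0.05 s, during which the arm holds its last target.

### The job

Set up the inspection station: thread every lamp head standing on the table onto the free end of the bent guide rod and slide it round the bend, lens towards the centre, until it is home against the stop or against the head before it. Take the black cap off the centre shaft and set it aside on the bench top, clear of the station, fit the grey nest over the shaft and its pin so that it lies flat on the foot, and stand the single can upright in the nest's cup. When all of that is in place press the start button and let go; leave everything else on the bench as it is.

Things in the scene. Friction and masses are not known exactly. Their poses are not given: they have to be found in the camera images.
- seat (a point): Top centre of the station's fixed round grey foot (164 mm across, 15 mm high), on the axis of its bright centring shaft (20 mm diameter, 26 mm above the foot, coned top). Its axes are the station's. The guide rod is a level 14 mm round steel bar, centre line 90 mm above this point, bent to a 130 mm radius about the shaft: from 8 degrees (about z from the station's x, counter-clockwise) to the stop at 113 degrees
- rod_tip (a point): Free end of the guide rod, on its centre line (its round nose reaches 7 mm further); heads are threaded on here. The rod runs straight for 60 mm from here in the direction (-sin 8, cos 8 degrees) of the station's x and y, then bends left round the shaft to a stop collar 34 mm across; behind that a clamp and a 26 mm column carry it. Axes as the station
- pin (a point): Top of the 10 mm anti-rotation pin on the station's foot, 40 mm from the shaft axis on the station's -x side, 17 mm above the foot, coned top (9 mm lower than the shaft's). Axes as the station
- slot0 (a point): Where the middle of the first head, against the stop collar, is when it hangs home on the rod, the heads side by side: at 103 degrees, 130 mm from the shaft axis, 23 mm below the rod's centre line. The head there has its x axis along the rod towards the stop (yaw 193 degrees from the station's x) and its lens to the shaft. Axes as the station
- slot1 (a point): Where the middle of the second head is when it hangs home on the rod, the heads side by side: at 82 degrees, 130 mm from the shaft axis, 23 mm below the rod's centre line. The head there has its x axis along the rod towards the stop (yaw 172 degrees from the station's x) and its lens to the shaft. Axes as the station
- slot2 (a point): Where the middle of the third head is when it hangs home on the rod, the heads side by side: at 61 degrees, 130 mm from the shaft axis, 23 mm below the rod's centre line. The head there has its x axis along the rod towards the stop (yaw 151 degrees from the station's x) and its lens to the shaft. Axes as the station
- slot3 (a point): Where the middle of the fourth head is when it hangs home on the rod, the heads side by side: at 40 degrees, 130 mm from the shaft axis, 23 mm below the rod's centre line. The head there has its x axis along the rod towards the stop (yaw 130 degrees from the station's x) and its lens to the shaft. Axes as the station
- lamp1 (a point): Lamp head (2 to 4 alike are there), 0.26 kg, 40 mm along the bore, 79 mm front to back, 84 mm tall, standing on its flat underside. Top: aluminium carriage block 40 x 40 mm, from 36 to 84 mm above the underside, with a 24 mm bore right through along x, bore centre 60 mm above the underside. Axes: x along the bore, +y the way the lens looks, z up. This point: middle, 42 mm above the underside; may be absent
- lamp2 (a point): Lamp head like lamp1, same point and axes; may be absent. Below the carriage block hangs the black lamp housing 36 x 58 x 36 mm, with the round lens bezel out to 39 mm in +y and cooling fins out to 39 mm in -y. Grip the +y and -y flanks of the block (40 mm apart) from above. On the rod a head is loose (5 mm all round), free to swing, and hangs upright by its weight
- lamp3 (a point): Lamp head like lamp1, same point and axes; may be absent
- lamp4 (a point): Lamp head like lamp1, same point and axes; may be absent
- nest (a point): Nest, grey plastic, 0.30 kg, 75 mm tall: square flange 110 x 110 x 12 mm, on it a round hub 62 mm in diameter (grip this). Top of the hub: open cup 52 mm inside, floor 40 mm and rim 75 mm above the underside. Underside: central 24 mm bore, 34 mm deep, for the shaft. Seated, the flange lies flat on the foot and the pin shows through its hole. This point: on the axis, 37.5 mm above the underside
- nest_hole (a point): Top of the 14 mm pin hole through the nest's flange, 12 mm above the underside, 40 mm from the nest's axis on the nest's own -x side. Axes as the nest
- can (a point): Capacitor can, bright aluminium, 46 mm diameter, 110 mm tall plus a 14 mm stud to 115 mm, 0.24 to 0.39 kg, standing by itself on the table beside the lamp heads (those in the blue tray at the back are not to be used). This point: on its axis, 55 mm above the underside
- cap (a point): Black square protective cap, 44 x 44 mm, 46 mm tall (50 mm over a thin lip round its foot), 60 g, open underneath (34 mm inside), set loosely over the centring shaft on the foot at the start. This point: its middle, 23 mm above its lower rim
- start (a joint): Travel of the start button: 0 released, 0.006 m fully down (5 N); springs back
- start_top (a point): Top centre of the start button, a round 40 mm green button on the fixed grey box (84 mm square, 34 mm high) near the robot; pressed straight down. Its top is about 56 mm above the table
- solvent: Bystander: white bottle, 60 mm diameter, 160 mm tall, origin at its underside
- driver: Bystander: screwdriver, 200 mm long, lying
- gauge: Bystander: steel ring gauge, 72 mm diameter, 20 mm high, lying flat, origin at its underside
- master: Bystander: plain steel master cylinder, 50 mm diameter, 60 mm tall, origin at its underside
- caliper: Bystander: digital calliper, 200 mm long, lying
- capjar: Bystander: clear jar with a white cap, 64 mm diameter, 75 mm tall, origin at its underside
Not all that is in view belongs to the job. What is shaped like the part that bears can but red is not meant.

How it is judged:
By the outcome, as a careful person would: the job done as asked, in the order asked, and still so for the second after the job is handed in, with the robot touching nothing.
Of lamp1_b, lamp2_b, lamp3_b, lamp4_b only 2 to 4 are there at a start; the rules pass over those that are not, and their reading is None.
At some moment in a run one of nest_b, lamp1_b, lamp2_b, lamp3_b, lamp4_b may be knocked a few centimetres aside while the robot is not near it.
Once in a run the grip may slacken for a moment while it holds something.
It also fails if it takes over 210 s, if anything falls off the work surface, if the arm or the gripper's body presses on something with over 40 N, if the wrist force passes 120 N, or if a joint passes its speed limit or range.

## Working session

There is one attempt and no reset: what is moved stays moved. The work goes in short steps, Python scripts to look and compute and a tool call to move; the robot and the scene stay as the last step left them, time stands still between calls to the robot, and variables do not carry over. Pictures are saved under pics/ and viewed, and the job is handed in when it is done.

Besides the shell and the picture viewer there is one more tool, called after "Call:" by a JSON object that holds its "fn" and its "kwargs". apply_moves: Moves the arm, as the interface text tells. Shifts and turns lie within -1 to 1; 1 stands for 15 cm of shift or 45 degrees of turn. Its arguments: {"type":"object","properties":{"steps":{"type":"array"},"fingers":{"type":"number"},"squeeze":{"type":"number"}},"required":["steps"]}

```bash
ls; mkdir -p pics; python3 - <<'E'
from bench import *
import cv2
s=observe()
print(s)
for n in ["side","top","wrist"]:
    c=camera(n); cv2.imwrite(f"pics/{n}0.png",c["color"])
    print(n,c["mtx"],c["dist"],c.get("pose",c.get("hand_eye")))
E
```

```text
pics
{'t': 0.0, 'q': array([ 6.12226104e+01,  3.02779095e+01,  8.21574551e+01, -2.03912867e-03,
        6.76865465e+01, -1.02256910e+01]), 'dq': array([-0.10480512,  0.09155732, -0.04808393, -0.02723698, -0.07767212,
       -0.02499714]), 'joint_efforts': array([-2.27277422e-03, -4.42346656e+01, -1.78021163e+01, -2.04105004e-04,
        8.51706311e-03,  2.99641464e-06]), 'tool_pos': array([0.19848559, 0.59193643, 0.24933894]), 'ee_rot': array([-1.79879691e+02, -1.97875367e-02,  1.61449057e+02]), 'ft_force': array([-0.20974203,  0.01982324, -0.47700248]), 'moment': array([ 0.02184432, -0.01630181,  0.02954538]), 'gripper_width': 0.0854299217610987}
side [[372.60145349   0.         253.40163006]
 [  0.         372.60145349 191.24867094]
 [  0.           0.           1.        ]] [-0.00861274  0.          0.          0.          0.        ] [[ 0.77834373 -0.30552427  0.54848515 -0.09189605]
 [-0.62783647 -0.3766075   0.68116676 -0.71440616]
 [-0.00154936 -0.87454086 -0.48494936  0.62517977]
 [ 0.          0.          0.          1.        ]]
top [[347.06632382   0.         258.61074766]
 [  0.         347.06632382 187.66831936]
 [  0.           0.           1.        ]] [-0.05357076  0.          0.          0.          0.        ] [[ 0.08754809 -0.97405729  0.20868093  0.2673042 ]
 [-0.99615137 -0.08649141  0.01420141  0.00438021]
 [ 0.00421612 -0.2091211  -0.97788066  1.23702399]
 [ 0.          0.          0.          1.        ]]
wrist [[313.25407969   0.         254.41966732]
 [  0.         313.25407969 191.32940114]
 [  0.           0.           1.        ]] [-0.03129497  0.          0.          0.          0.        ] [[ 5.16139559e-04 -9.59625024e-01 -2.81281971e-01  7.20459712e-02]
 [ 9.99999857e-01  5.34985321e-04  9.79154055e-06  4.57473466e-04]
 [ 1.41085518e-04 -2.81281936e-01  9.59625163e-01 -1.24589262e-01]
 [ 0.00000000e+00  0.00000000e+00  0.00000000e+00  1.00000000e+00]]
```

View pics/side0.png

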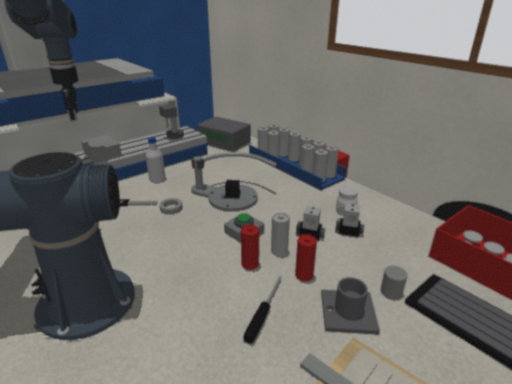

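View pics/top0.png

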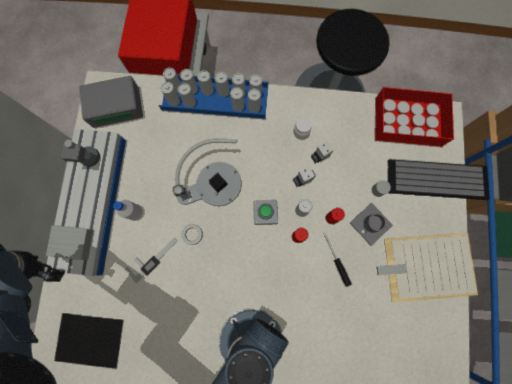

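View pics/wrist0.png

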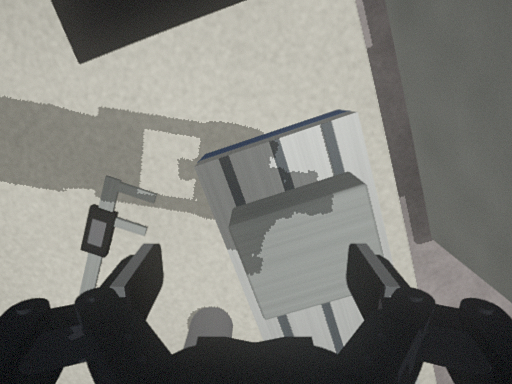

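```bash
cat > h.py <<'E'
from bench import *
import numpy as np, cv2
from scipy.spatial.transform import Rotation as R
def pose_of(s): 
    T=np.eye(4); T[:3,:3]=R.from_euler('xyz',s["ee_rot"],degrees=True).as_matrix(); T[:3,3]=s["tool_pos"]; return T
def cam(n):
    s=observe(); c=camera(n)
    if n=="wrist": c["pose"]=pose_of(s)@c["hand_eye"]
    return c
def ray(c,uv):
    p=cv2.undistortPoints(np.array(uv,float).reshape(-1,1,2),c["mtx"],c["dist"]).reshape(-1,2)
    d=np.c_[p,np.ones(len(p))]@c["pose"][:3,:3].T
    return c["pose"][:3,3],d
def onz(c,uv,z):
    o,d=ray(c,uv); return o+d*((z-o[2])/d[:,2])[:,None]
def proj(c,P):
    P=np.array(P,float).reshape(-1,3); T=np.linalg.inv(c["pose"])
    q=P@T[:3,:3].T+T[:3,3]
    return cv2.projectPoints(q,np.zeros(3),np.zeros(3),c["mtx"],c["dist"])[0].reshape(-1,2)
def save(name,img,box=None,k=1):
    if box: r0,r1,c0,c1=box; img=img[r0:r1,c0:c1]
    cv2.imwrite("pics/"+name,cv2.resize(img,None,fx=k,fy=k,interpolation=cv2.INTER_CUBIC))
Z=dict(lamp1=.042,nest=.0375,can=.055,cap=.038,seat=.015,start_top=.056,pin=.032,rod_tip=.105,solvent=.08,master=.03,gauge=.01,capjar=.04,nest_hole=.012,caliper=.005,driver=.01)
E
python3 - <<'E'
from h import *
for n in ["top","side"]:
    c=cam(n)
    for t in Z:
        try: r=regions_of(t,n)
        except Exception as e: print(t,e); continue
        for d in r[:5]:
            if d["confidence"]<.3: continue
            rc=d["centre"]; print(n,t,round(d["confidence"],2),np.round(rc),int(d["pixels"].sum()),np.round(onz(c,[rc[1],rc[0]],Z[t])[0],3))
    if n=="top": save("top1.png",c["color"],(110,250,150,410),3)
    else: save("side1.png",c["color"],(110,340,170,420),3)
E
```

```text
top lamp1 0.86 [151. 322.] 268 [ 0.678 -0.196  0.042]
top lamp1 0.54 [176. 303.] 276 [ 0.577 -0.131  0.042]
top nest 0.58 [222. 372.] 938 [ 0.436 -0.384  0.038]
top can 0.8 [216. 335.] 228 [ 0.443 -0.249  0.055]
top can 0.61 [265. 148.] 435 [0.222 0.367 0.055]
top can 0.5 [237. 299.] 190 [ 0.361 -0.131  0.055]
top can 0.47 [207. 304.] 208 [ 0.465 -0.14   0.055]
top cap 0.65 [128. 298.] 266 [ 0.761 -0.101  0.038]
top seat 0.89 [187. 212.] 2164 [0.517 0.188 0.015]
top start_top 0.39 [264. 151.] 405 [0.228 0.356 0.056]
top pin 0.67 [187. 210.] 2099 [0.512 0.193 0.032]
top rod_tip 0.68 [183. 209.] 2160 [0.512 0.186 0.105]
top solvent 0.87 [212. 130.] 444 [0.392 0.448 0.08 ]
top master 0.51 [186. 378.] 246 [ 0.568 -0.406  0.03 ]
top gauge 0.61 [229. 190.] 205 [0.359 0.25  0.01 ]
top capjar 0.78 [128. 300.] 311 [ 0.76  -0.112  0.04 ]
top nest_hole 0.74 [226. 372.] 1006 [ 0.427 -0.392  0.012]
top caliper 0.72 [262. 153.] 478 [0.234 0.366 0.005]
top caliper 0.48 [183. 207.] 2089 [0.531 0.212 0.005]
top driver 0.81 [269. 341.] 252 [ 0.268 -0.289  0.01 ]
side lamp1 0.76 [222. 348.] 647 [ 0.661
[... 510 characters left out ...]
204. 140.] 220 [0.239 0.235 0.056]
side start_top 0.5 [217. 240.] 122 [ 0.429 -0.008  0.056]
side start_top 0.47 [192. 219.] 1642 [0.466 0.151 0.056]
side pin 0.97 [194. 223.] 1646 [0.494 0.168 0.032]
side rod_tip 0.89 [189. 217.] 1680 [0.422 0.091 0.105]
side rod_tip 0.69 [320. 259.] 636 [ 0.209 -0.356  0.105]
side solvent 0.98 [163. 157.] 598 [0.389 0.422 0.08 ]
side master 0.85 [284. 391.] 752 [ 0.551 -0.414  0.03 ]
side gauge 0.77 [209. 169.] 277 [0.326 0.225 0.01 ]
side capjar 0.68 [196. 343.] 435 [ 0.769 -0.098  0.04 ]
side nest_hole 0.81 [311. 350.] 2532 [ 0.43  -0.396  0.012]
side caliper 0.68 [205. 129.] 141 [0.24  0.337 0.005]
side driver 0.91 [318. 260.] 593 [ 0.267 -0.289  0.01 ]
```

View pics/top1.png

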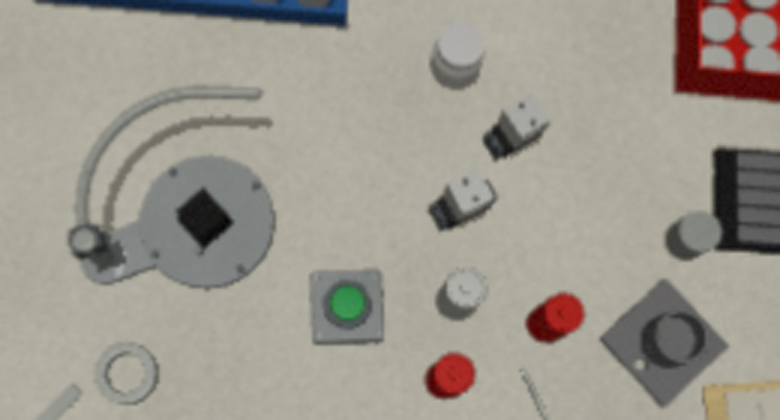

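View pics/side1.png

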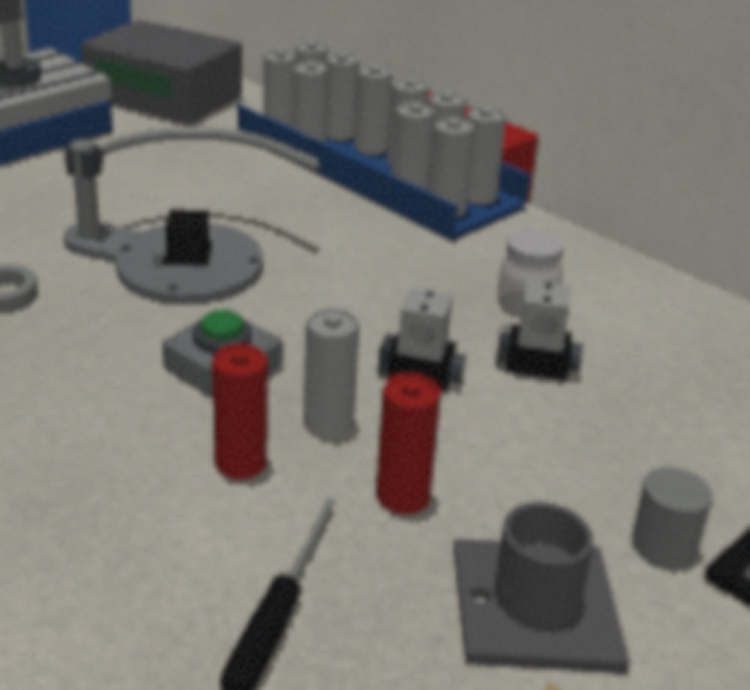

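```bash
cat >> h.py <<'E'
def plan(pos,yaw,step=.045,dstep=8.0,wrap=True):
    s=observe(); T=pose_of(s)
    G=np.eye(4); G[:3,:3]=R.from_euler('xyz',[180,0,yaw],degrees=True).as_matrix(); G[:3,3]=pos
    D=np.linalg.inv(T)@G
    rv=np.degrees(R.from_matrix(D[:3,:3]).as_rotvec())
    d=D[:3,3]; n=int(max(np.ceil(np.linalg.norm(d)/step),np.ceil(np.linalg.norm(rv)/dstep),1))
    nr=int(np.ceil(np.linalg.norm(rv)/dstep)); nt=int(np.ceil(np.linalg.norm(d)/step))
    print("at",np.round(s["tool_pos"],4),np.round(s["ee_rot"],2),"t",round(s["t"],2),"w",round(s["gripper_width"],4),"F",np.round(s["ft_force"],1))
    print("total shift u",np.round(d/.15,3),"rows>=",nt,"| turn u",np.round(rv/45,3),"rows>=",nr,"| per row (translate first, then turn):",np.round(d/.15/max(nt,1),3),np.round(rv/45/max(nr,1),3))
def st():
    s=observe(); print("at",np.round(s["tool_pos"],4),np.round(s["ee_rot"],2),"t",round(s["t"],2),"w",round(s["gripper_width"],4),"F",np.round(s["ft_force"],1)); return s
E
python3 - <<'E'
from h import *
plan([.50,.10,.38],98)
E
```

```text
at [0.1988 0.5925 0.2503] [-180.      0.    161.45] t 1.75 w 0.085 F [-0.  -0.6 -0.5]
total shift u [-2.948 -2.474 -0.864] rows>= 14 | turn u [-0.    0.    1.41] rows>= 8 | per row (translate first, then turn): [-0.211 -0.177 -0.062] [-0.     0.     0.176]
```

Call:
{"fn": "apply_moves", "kwargs": {"steps": [{"delta_pos": [-0.1,-0.08,-0.2],"angular": [0,0,0]},{"delta_pos": [-0.2,-0.17,-0.2],"angular": [0,0,0]},{"delta_pos": [-0.22,-0.19,-0.2],"angular": [0,0,0]},{"delta_pos": [-0.22,-0.19,-0.1],"angular": [0,0,0]},{"delta_pos": [-0.22,-0.19,-0.1],"angular": [0,0,0]},{"delta_pos": [-0.22,-0.19,-0.06],"angular": [0,0,0]},{"delta_pos": [-0.22,-0.19,0],"angular": [0,0,0]},{"delta_pos": [-0.22,-0.19,0],"angular": [0,0,0]},{"delta_pos": [-0.22,-0.19,0],"angular": [0,0,0]},{"delta_pos": [-0.22,-0.19,0],"angular": [0,0,0]},{"delta_pos": [-0.22,-0.19,0],"angular": [0,0,0]},{"delta_pos": [-0.22,-0.19,0],"angular": [0,0,0]},{"delta_pos": [-0.22,-0.19,0],"angular": [0,0,0.17]},{"delta_pos": [-0.22,-0.13,0],"angular": [0,0,0.17]},{"delta_pos": [0,0,0],"angular": [0,0,0.21]},{"delta_pos": [0,0,0],"angular": [0,0,0.21]},{"delta_pos": [0,0,0],"angular": [0,0,0.21]},{"delta_pos": [0,0,0],"angular": [0,0,0.21]},{"delta_pos": [0,0,0],"angular": [0,0,0.21]},{"delta_pos": [0,0,0],"angular": [0,0,0.02]}]}}

```text
t: 4.25
tool_pos: [0.4949, 0.0979, 0.3794]
ee_rot: [180.0, -0.0, 98.1]
ft_force: [0.1, -0.8, 0.4]
gripper_width: 0.0855
```

```bash
python3 - <<'E'
from h import *
st(); c=cam("wrist"); st(); save("w1.png",c["color"],k=1.5)
import pickle; pickle.dump(c,open("w1.pkl","wb"))
E
```

```text
at [0.4949 0.0979 0.3794] [180.    -0.    98.05] t 4.25 w 0.0855 F [ 0.1 -0.8  0.4]
at [0.4949 0.0979 0.3794] [179.99   0.    98.09] t 4.3 w 0.0855 F [-0.3 -0.3 -0.3]
```

View pics/w1.png

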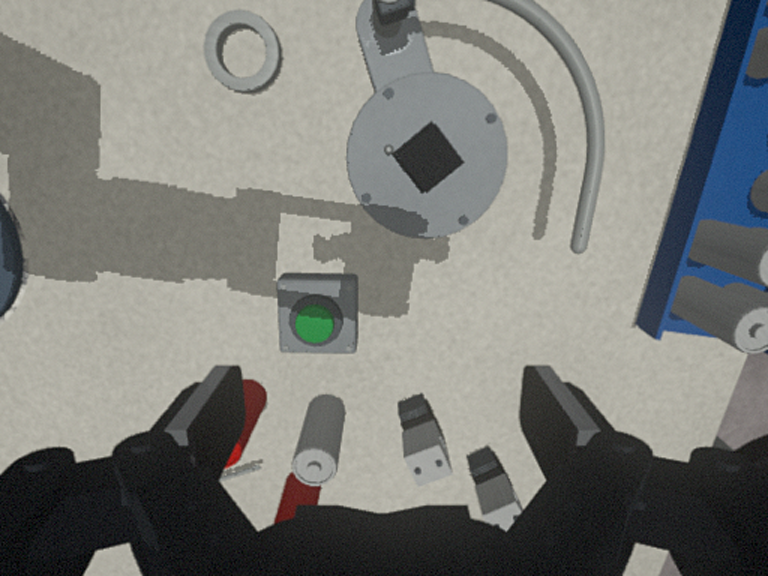

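```bash
python3 - <<'E'
from h import *
import pickle; c=pickle.load(open("w1.pkl","rb"))
save("w1a.png",c["color"],(0,180,220,420),4)
E
```

```text
(no output)
```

View pics/w1a.png

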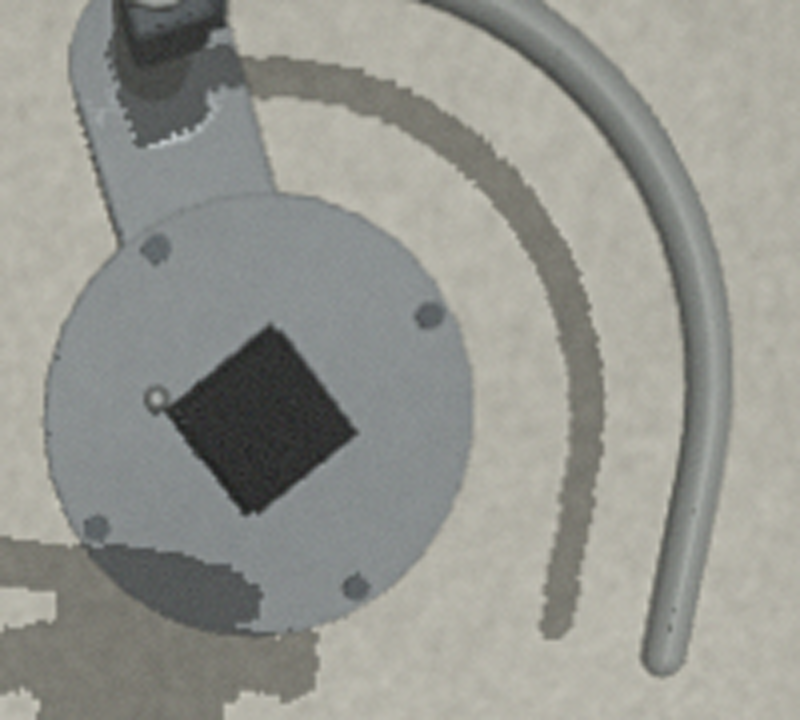

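```bash
python3 - <<'E'
from h import *
from scipy.optimize import least_squares
import pickle; c=pickle.load(open("w1.pkl","rb"))
cv=lambda p:(np.array(p,float)+.5)/4-.5+np.array([220,0])
foot=cv([(45,412),(473,410),(265,635),(272,192),(430,530),(408,245),(70,320)])
F=onz(c,foot,.015)[:,:2]
pin=onz(c,cv([(157,399)]),.032)[0,:2]
tip=onz(c,cv([(663,655)]),.105)[0,:2]   # centre of nose sphere approx
arc=onz(c,cv([(708,400),(700,300),(642,165)]),.105)[:,:2]
cap=onz(c,cv([(271,324),(358,432),(250,516),(167,410)]),.061)[:,:2]
print("cap",cap.mean(0),np.degrees(np.arctan2(*(cap[1]-cap[0])[::-1])))
def S(p):
    a=np.radians(p[2]); return np.array([[np.cos(a),-np.sin(a)],[np.sin(a),np.cos(a)]])
e=np.radians(8); tipl=130*np.array([np.cos(e),np.sin(e)])-60*np.array([-np.sin(e),np.cos(e)])
def f(p):
    o=p[:2]
    return np.r_[(np.linalg.norm(F-o,axis=1)-.082),(o+S(p)@[-.04,0]-pin),(o+S(p)@(tipl/1000)-tip),np.linalg.norm(arc-o,axis=1)-.130]*1000
r=least_squares(f,[.52,.18,0]); print(r.x,np.round(r.fun,1))
A=np.linalg.lstsq(np.c_[2*F,np.ones(len(F))],(F**2).sum(1),rcond=None)[0]; print("circle",A[:2],np.sqrt(A[2]+A[:2]@A[:2]))
b=onz(c,[[316/1.5,322/1.5]],.056);print("button",b)
E
```

```text
cap [0.52681101 0.16831234] -40.632661210174724
[ 0.53013213  0.16726713 -4.58374525] [-1.5 -0.9 -1.1 -0.9 -3.8  0.6 -2.3 -0.5 -0.2 -0.7  0.2  0.7  0.2 -2.2]
circle [0.53029099 0.16820496] 0.08045256737245865
button [[ 0.44208292 -0.00689497  0.056     ]]
```

```bash
python3 - <<'E'
from h import *
plan([.62,-.23,.28],98)
E
```

```text
at [0.4949 0.0979 0.3794] [179.99   0.    98.09] t 4.3 w 0.0855 F [-0.3 -0.3 -0.3]
total shift u [-2.281  0.518  0.663] rows>= 9 | turn u [0.    0.    0.002] rows>= 1 | per row (translate first, then turn): [-0.253  0.058  0.074] [0.    0.    0.002]
```

Call:
{"fn": "apply_moves", "kwargs": {"steps": [{"delta_pos": [-0.12,0.03,0.03],"angular": [0,0,0]},{"delta_pos": [-0.27,0.06,0.08],"angular": [0,0,0]},{"delta_pos": [-0.27,0.06,0.08],"angular": [0,0,0]},{"delta_pos": [-0.27,0.06,0.08],"angular": [0,0,0]},{"delta_pos": [-0.27,0.06,0.08],"angular": [0,0,0]},{"delta_pos": [-0.27,0.06,0.08],"angular": [0,0,0]},{"delta_pos": [-0.27,0.06,0.08],"angular": [0,0,0]},{"delta_pos": [-0.27,0.06,0.08],"angular": [0,0,0]},{"delta_pos": [-0.27,0.06,0.08],"angular": [0,0,0]},{"delta_pos": [0,0,0],"angular": [0,0,0]},{"delta_pos": [0,0,0],"angular": [0,0,0]}]}}

```text
t: 5.68
tool_pos: [0.6177, -0.2307, 0.2782]
ee_rot: [-179.9, -0.1, 98.0]
ft_force: [0.5, 0.3, 0.1]
gripper_width: 0.0852
```

```bash
python3 - <<'E'
from h import *
st(); c=cam("wrist"); save("w2.png",c["color"],k=1.5)
import pickle; pickle.dump(c,open("w2.pkl","wb"))
E
```

```text
at [ 0.6177 -0.2307  0.2782] [-1.7994e+02 -6.0000e-02  9.7980e+01] t 5.67 w 0.0852 F [0.5 0.3 0.1]
```

View pics/w2.png

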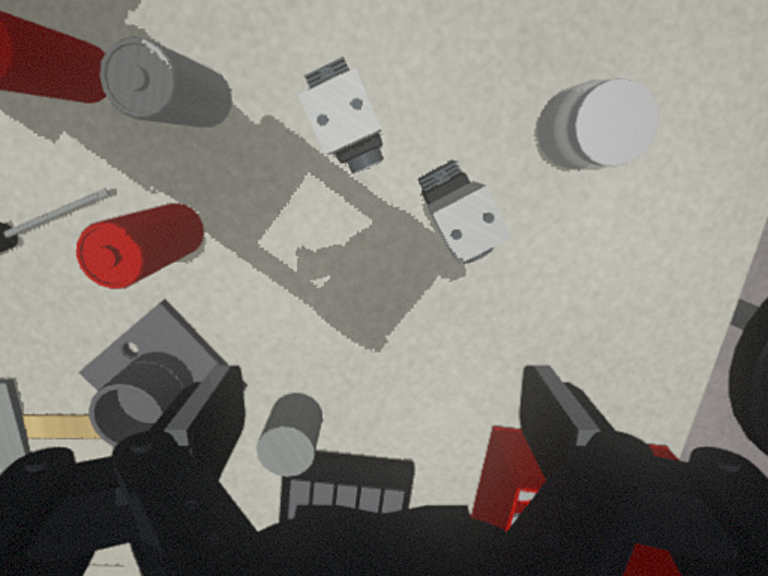

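```bash
python3 - <<'E'
from h import *
import pickle; c=pickle.load(open("w2.pkl","rb"))
save("w2a.png",c["color"],(30,190,190,350),5)
E
```

```text
(no output)
```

View pics/w2a.png

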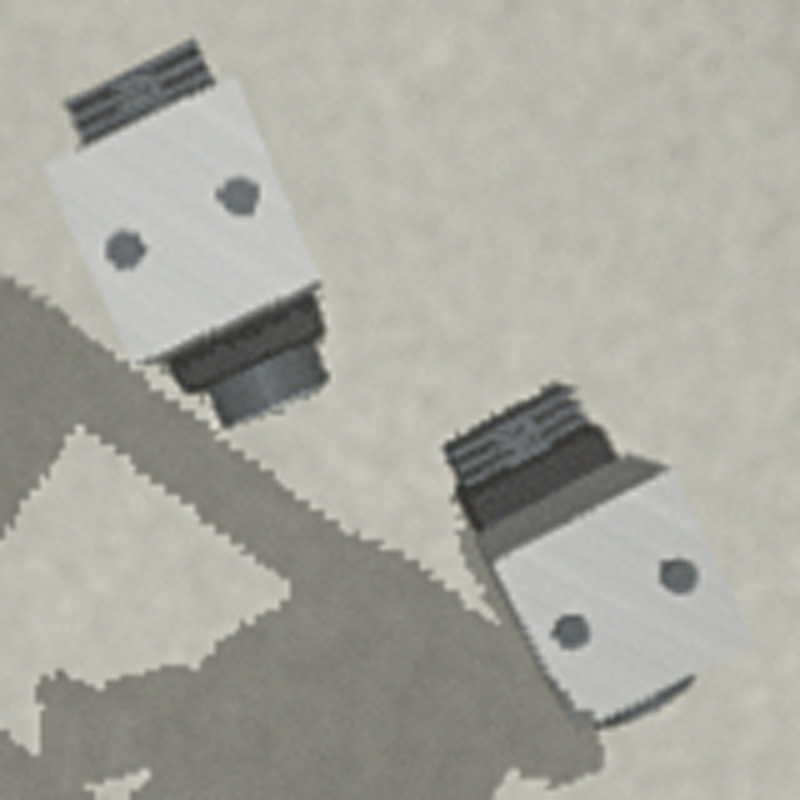

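```bash
python3 - <<'E'
from h import *
import pickle; c=pickle.load(open("w2.pkl","rb"))
cv=lambda p:(np.array(p,float)+.5)/5-.5+np.array([190,30])
for n,q in dict(A=[(45,167),(235,82),(322,283),(140,362)],B=[(495,558),(668,468),(750,640),(598,725)]).items():
    P=onz(c,cv(q),.084)[:,:2]; 
    d=(P[2]+P[3]-P[0]-P[1])/2; e=(P[0]+P[3]-P[1]-P[2])/2
    print(n,P.mean(0),np.linalg.norm(d),np.linalg.norm(e),"lens dir",np.degrees(np.arctan2(d[1],d[0])),"phi",np.degrees(np.arctan2(d[1],d[0]))-90, np.degrees(np.arctan2(e[1],e[0])))
for h in [[(125,249),(239,195)],[(571,631),(679,575)]]:
    P=onz(c,cv(h),.084)[:,:2]; print(P.mean(0),np.degrees(np.arctan2(*(P[0]-P[1])[::-1])))
E
```

```text
A [ 0.57754269 -0.13972254] 0.03973880627571234 0.039015262078624574 lens dir -57.16384418825026 phi -147.16384418825027 -149.6304989773733
B [ 0.67545469 -0.19880468] 0.040484644854801084 0.036985743092538235 lens dir -51.073725953322274 phi -141.07372595332228 -142.8577080304939
[ 0.57675868 -0.13927712] -148.1595104259202
[ 0.67496164 -0.19966852] -143.79103004882708
```

```bash
python3 - <<'E'
from h import *
plan([.577,-.1393,.13],-148.3)
E
```

```text
at [ 0.6178 -0.23    0.2787] [-1.7997e+02 -4.0000e-02  9.8030e+01] t 5.72 w 0.0855 F [0.2 0.4 0.7]
total shift u [ 0.636 -0.185  0.992] rows>= 4 | turn u [ 0.000e+00 -1.000e-03 -2.526e+00] rows>= 15 | per row (translate first, then turn): [ 0.159 -0.046  0.248] [ 0.    -0.    -0.168]
```

Call:
{"fn": "apply_moves", "kwargs": {"steps": [{"delta_pos": [0.16,-0.045,0],"angular": [0,0,0]},{"delta_pos": [0.16,-0.05,0],"angular": [0,0,0]},{"delta_pos": [0.16,-0.045,0],"angular": [0,0,0]},{"delta_pos": [0.156,-0.045,0.07],"angular": [0,0,0]},{"delta_pos": [0,0,0.08],"angular": [0,0,-0.22]},{"delta_pos": [0,0,0.08],"angular": [0,0,-0.22]},{"delta_pos": [0,0,0.08],"angular": [0,0,-0.22]},{"delta_pos": [0,0,0.08],"angular": [0,0,-0.22]},{"delta_pos": [0,0,0.08],"angular": [0,0,-0.22]},{"delta_pos": [0,0,0.08],"angular": [0,0,-0.22]},{"delta_pos": [0,0,0.08],"angular": [0,0,-0.22]},{"delta_pos": [0,0,0.08],"angular": [0,0,-0.22]},{"delta_pos": [0,0,0.08],"angular": [0,0,-0.22]},{"delta_pos": [0,0,0.08],"angular": [0,0,-0.22]},{"delta_pos": [0,0,0.08],"angular": [0,0,-0.22]},{"delta_pos": [0,0,0.04],"angular": [0,0,-0.106]},{"delta_pos": [0,0,0],"angular": [0,0,0]},{"delta_pos": [0,0,0],"angular": [0,0,0]}]}}

```text
t: 7.98
tool_pos: [0.5778, -0.1391, 0.1311]
ee_rot: [-179.9, 0.0, -148.3]
ft_force: [0.1, 0.1, -0.1]
gripper_width: 0.0857
```

```bash
python3 - <<'E'
from h import *
plan([.577,-.1393,.068],-148.3); c=cam("wrist"); save("w3.png",c["color"],k=1.5)
import pickle; pickle.dump(c,open("w3.pkl","wb"))
a=np.radians(-148.3); ex=np.array([np.cos(a),np.sin(a)]); ey=np.array([-ex[1],ex[0]])
print(proj(c,[np.r_[np.array([.577,-.1393])+.02*i*ex+.02*j*ey,.084] for i,j in [(1,1),(-1,1),(-1,-1),(1,-1)]])*1.5)
E
```

```text
at [ 0.5778 -0.1391  0.1311] [-1.7994e+02  4.0000e-02 -1.4834e+02] t 7.97 w 0.0857 F [ 0.1  0.1 -0.1]
total shift u [0.006 0.002 0.421] rows>= 2 | turn u [-0.001  0.001 -0.001] rows>= 1 | per row (translate first, then turn): [0.003 0.001 0.21 ] [-0.001  0.001 -0.001]
[[328.0881026  287.84039786]
 [331.3366401  382.37699359]
 [429.93556291 382.4209913 ]
 [433.02828656 287.86050593]]
```

View pics/w3.png

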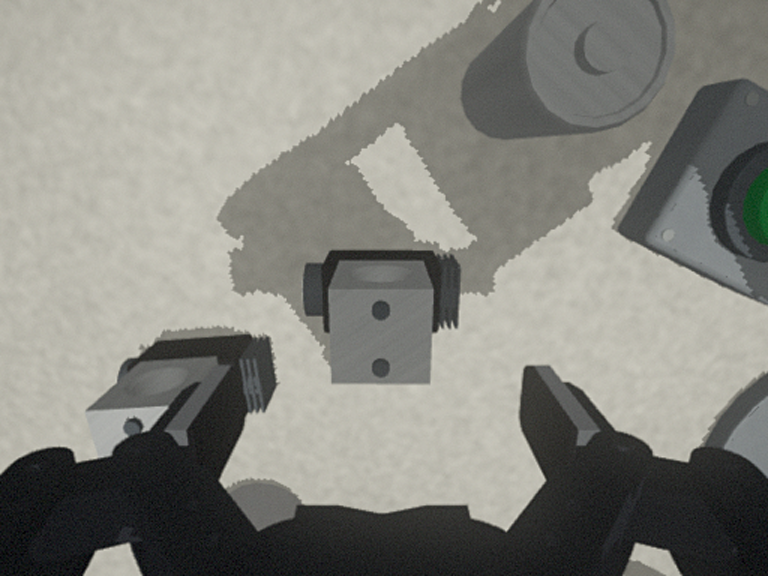

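Call:
{"fn": "apply_moves", "kwargs": {"steps": [{"delta_pos": [0.006,0.002,0.05],"angular": [0,0,0]},{"delta_pos": [0,0,0.12],"angular": [0,0,0]},{"delta_pos": [0,0,0.12],"angular": [0,0,0]},{"delta_pos": [0,0,0.1],"angular": [0,0,0]},{"delta_pos": [0,0,0.03],"angular": [0,0,0]},{"delta_pos": [0,0,0],"angular": [0,0,0]}], "fingers": 72, "squeeze": 60}}

```text
t: 8.78
tool_pos: [0.5764, -0.1397, 0.0667]
ee_rot: [180.0, -0.0, -148.3]
ft_force: [0.2, 0.4, 0.1]
gripper_width: 0.0617
```

Call:
{"fn": "apply_moves", "kwargs": {"steps": [{"delta_pos": [0,0,0],"angular": [0,0,0]},{"delta_pos": [0,0,0],"angular": [0,0,0]},{"delta_pos": [0,0,0],"angular": [0,0,0]},{"delta_pos": [0,0,0],"angular": [0,0,0]},{"delta_pos": [0,0,0],"angular": [0,0,0]}], "fingers": 30}}

```text
t: 9.4
tool_pos: [0.5773, -0.1401, 0.068]
ee_rot: [-179.9, 0.1, -148.3]
ft_force: [0.3, -0.7, 5.2]
gripper_width: 0.0388
```

Call:
{"fn": "apply_moves", "kwargs": {"steps": [{"delta_pos": [0,0,-0.1],"angular": [0,0,0]},{"delta_pos": [0,0,-0.2],"angular": [0,0,0]},{"delta_pos": [0,0,-0.2],"angular": [0,0,0]},{"delta_pos": [0,0,-0.2],"angular": [0,0,0.11]},{"delta_pos": [0,0,-0.2],"angular": [0,0,0.22]},{"delta_pos": [0,0,0],"angular": [0,0,0.22]},{"delta_pos": [0,0,0],"angular": [0,0,0.22]},{"delta_pos": [0,0,0],"angular": [0,0,0.22]},{"delta_pos": [0,0,0],"angular": [0,0,0.22]},{"delta_pos": [0,0,0],"angular": [0,0,0.22]},{"delta_pos": [0,0,0],"angular": [0,0,0.22]},{"delta_pos": [0,0,0],"angular": [0,0,0.22]},{"delta_pos": [0,0,0],"angular": [0,0,0.22]},{"delta_pos": [0,0,0],"angular": [0,0,0.22]},{"delta_pos": [0,0,0],"angular": [0,0,0.22]},{"delta_pos": [0,0,0],"angular": [0,0,0.22]},{"delta_pos": [0,0,0],"angular": [0,0,0.1]},{"delta_pos": [0,0,0],"angular": [0,0,0]}]}}

```text
t: 11.65
tool_pos: [0.5757, -0.1393, 0.2021]
ee_rot: [-179.9, -0.0, 83.5]
ft_force: [-0.8, 0.2, -2.5]
gripper_width: 0.0394
```

```bash
cat >> h.py <<'E'
O=np.array([.530,.1675]); SY=-4.6
def rodp(th_or_s, straight=False):
    """angle (station deg) on bend, or distance before bend start (m) if straight -> (xy, yaw)"""
    if straight:
        a=np.radians(8+SY); return O+.13*np.array([np.cos(a),np.sin(a)])-th_or_s*np.array([-np.sin(a),np.cos(a)]),98+SY
    a=np.radians(th_or_s+SY); return O+.13*np.array([np.cos(a),np.sin(a)]),th_or_s+90+SY
E
python3 - <<'E'
from h import *
p,y=rodp(.115,True); print(p,y); plan([*p,.1125],y)
c=cam("wrist"); save("w4.png",c["color"],k=1.5)
E
```

```text
[0.66659141 0.06041225] 93.4
at [ 0.5757 -0.1393  0.2021] [-1.7988e+02 -4.0000e-02  8.3480e+01] t 11.65 w 0.0394 F [-0.8  0.2 -2.5]
total shift u [1.391 0.452 0.597] rows>= 6 | turn u [-0.003 -0.001 -0.22 ] rows>= 2 | per row (translate first, then turn): [0.232 0.075 0.1  ] [-0.001 -0.001 -0.11 ]
```

View pics/w4.png

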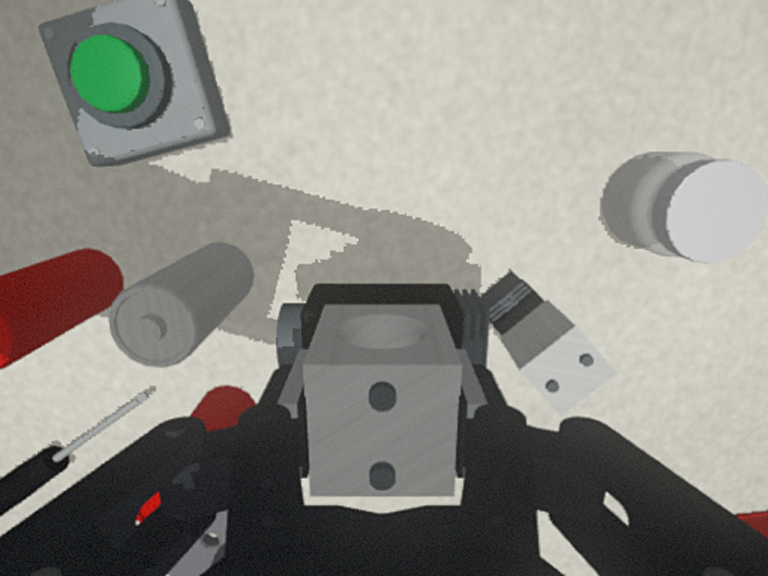

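Call:
{"fn": "apply_moves", "kwargs": {"steps": [{"delta_pos": [0.15,0.05,0],"angular": [0,0,0]},{"delta_pos": [0.26,0.08,0],"angular": [0,0,0]},{"delta_pos": [0.26,0.08,0],"angular": [0,0,0]},{"delta_pos": [0.26,0.08,0.1],"angular": [0,0,0]},{"delta_pos": [0.26,0.08,0.1],"angular": [0,0,0]},{"delta_pos": [0.2,0.08,0.1],"angular": [0,0,0]},{"delta_pos": [0,0,0.15],"angular": [0,0,-0.11]},{"delta_pos": [0,0,0.12],"angular": [0,0,-0.11]},{"delta_pos": [0,0,0.02],"angular": [0,0,0]},{"delta_pos": [0,0,0],"angular": [0,0,0]},{"delta_pos": [0,0,0],"angular": [0,0,0]}]}}

```text
t: 13.08
tool_pos: [0.6682, 0.0594, 0.1149]
ee_rot: [179.9, 0.0, 93.3]
ft_force: [0.8, 0.1, -2.3]
gripper_width: 0.0396
```

```bash
python3 - <<'E'
from h import *
p,y=rodp(.115,True); plan([*p,.1125],y)
for n in ["wrist","side","top"]:
    c=cam(n); 
    a=np.radians(98+SY); d=np.array([np.cos(a),np.sin(a)])
    t,_=rodp(.06,True)
    print(n,proj(c,[[*t,.105],[*(t+.06*d),.105],[*rodp(30)[0],.105],[*rodp(60)[0],.105]]).round(1).tolist())
    save(f"p5{n}.png",c["color"],*( [None,1.5] if n=="wrist" else [(110,260,170,370),4] if n=="side" else [(100,240,160,310),5]))
E
```

```text
at [0.6682 0.0594 0.1149] [1.7989e+02 2.0000e-02 9.3280e+01] t 13.07 w 0.0396 F [ 0.8  0.1 -2.3]
total shift u [ 0.007 -0.011  0.016] rows>= 1 | turn u [ 0.002  0.    -0.003] rows>= 1 | per row (translate first, then turn): [ 0.007 -0.011  0.016] [ 0.002  0.    -0.003]
wrist [[251.2, 138.6], [250.5, -20.5], [222.5, -176.1], [95.9, -356.1]]
side [[273.9, 164.5], [261.4, 159.1], [249.8, 155.6], [231.0, 154.2]]
top [[235.2, 141.5], [217.7, 141.0], [203.4, 143.3], [187.0, 154.1]]
```

View pics/p5wrist.png

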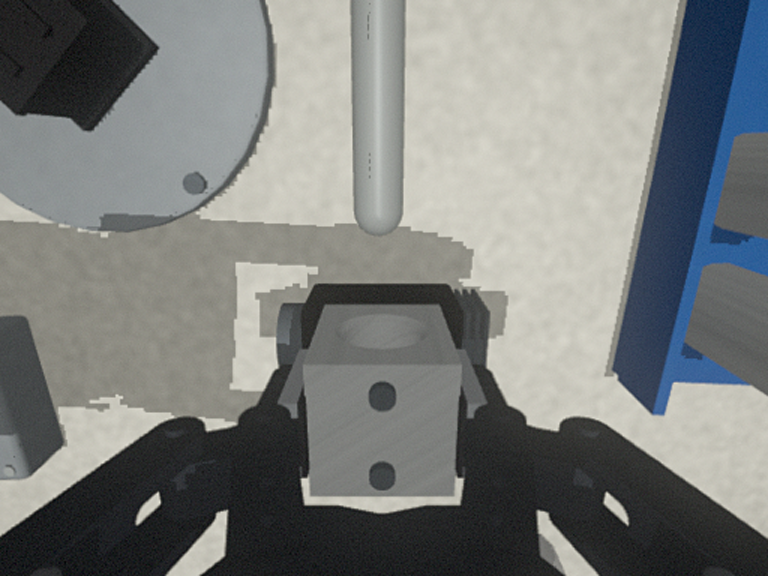

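View pics/p5side.png

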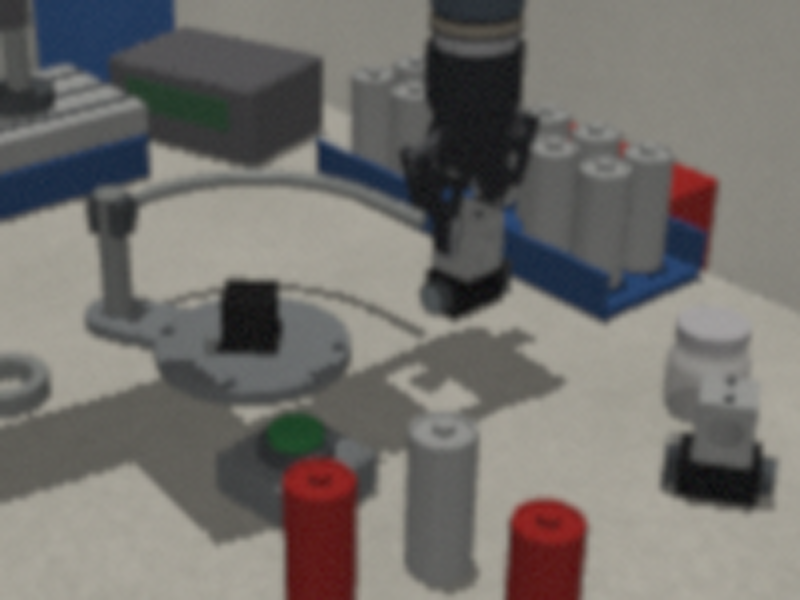

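View pics/p5top.png

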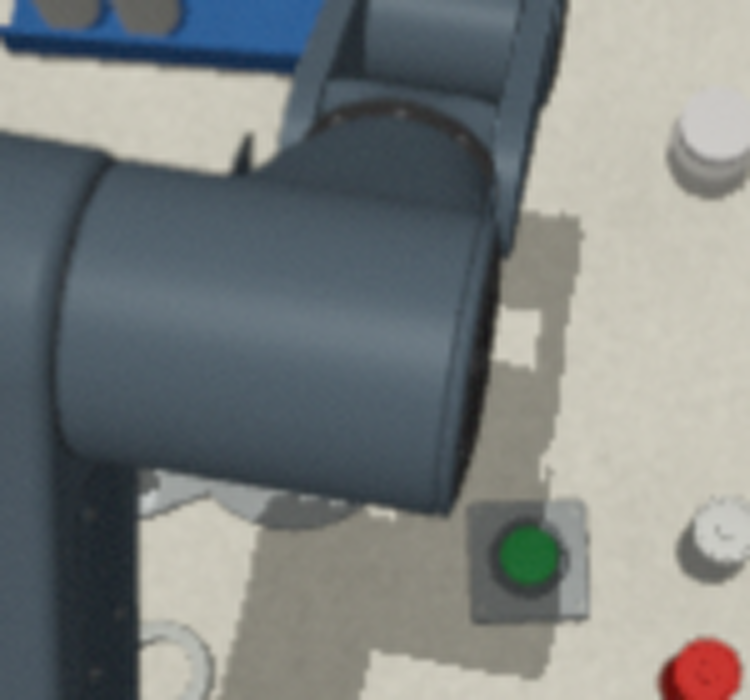

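Call:
{"fn": "apply_moves", "kwargs": {"steps": [{"delta_pos": [0.05,-0.005,0.013],"angular": [0,0,-0.003]},{"delta_pos": [0.07,0,0],"angular": [0,0,0]},{"delta_pos": [0.07,0,0],"angular": [0,0,0]},{"delta_pos": [0.07,0,0],"angular": [0,0,0]},{"delta_pos": [0.07,0,0],"angular": [0,0,0]},{"delta_pos": [0.07,0,0],"angular": [0,0,0]},{"delta_pos": [0.05,0,0],"angular": [0,0,0]},{"delta_pos": [0,0,0],"angular": [0,0,0]}]}}

```text
t: 14.22
tool_pos: [0.6626, 0.1277, 0.1118]
ee_rot: [-180.0, 0.0, 93.5]
ft_force: [-0.3, 0.4, -2.1]
gripper_width: 0.039
```

```bash
python3 - <<'E'
from h import *
p,y=rodp(0,True); plan([*p,.1125],y)
c=cam("wrist"); save("w6.png",c["color"],k=1.5)
c=cam("side"); save("s6.png",c["color"],(110,260,170,370),4)
E
```

```text
at [0.6626 0.1277 0.1118] [-180.      0.     93.51] t 14.22 w 0.039 F [-0.3  0.4 -2.1]
total shift u [ 0.317  0.    -0.004] rows>= 2 | turn u [-0.     0.     0.002] rows>= 1 | per row (translate first, then turn): [ 0.159  0.    -0.002] [-0.     0.     0.002]
```

View pics/w6.png

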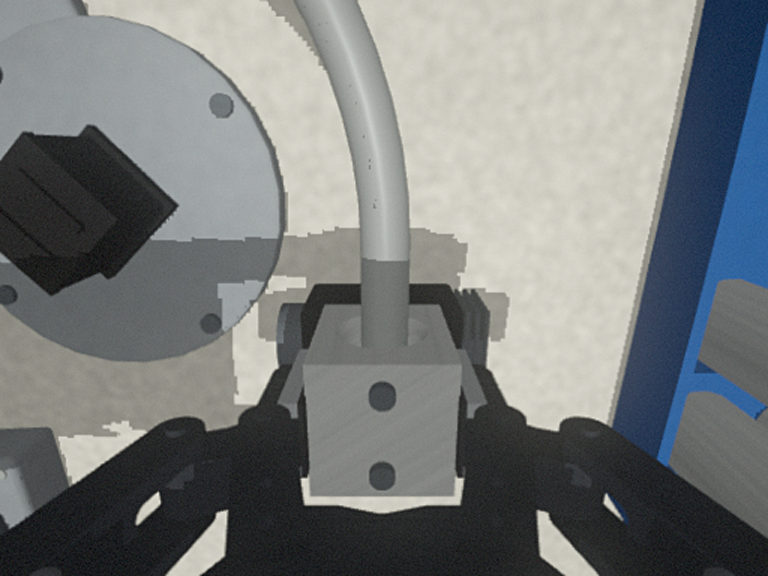

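View pics/s6.png

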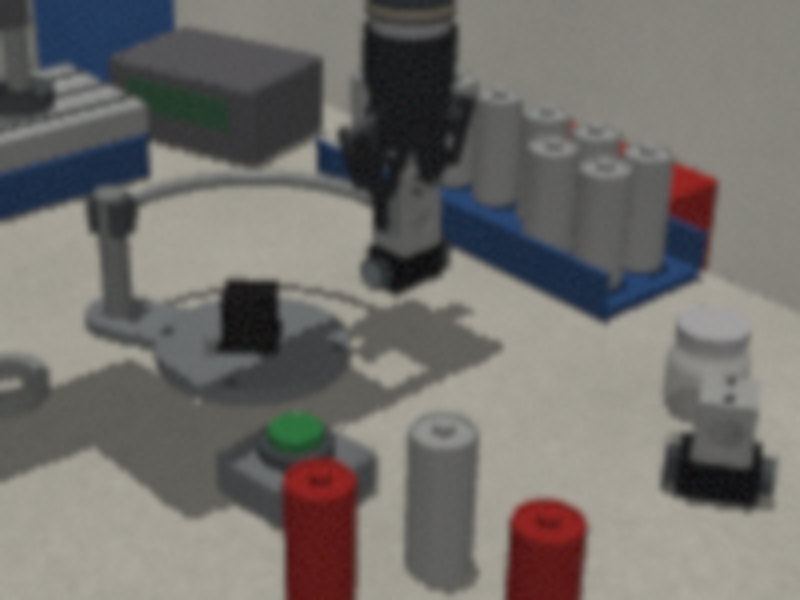

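Call:
{"fn": "apply_moves", "kwargs": {"steps": [{"delta_pos": [0.06,0,-0.002],"angular": [0,0,0.002]},{"delta_pos": [0.09,0,0],"angular": [0,0,0]},{"delta_pos": [0.09,0,0],"angular": [0,0,0]},{"delta_pos": [0.077,0,0],"angular": [0,0,0]},{"delta_pos": [0.0755,-0.0033,0],"angular": [0,0,-0.111]},{"delta_pos": [0.0755,-0.0033,0],"angular": [0,0,-0.111]},{"delta_pos": [0.0755,-0.0033,0],"angular": [0,0,-0.111]},{"delta_pos": [0.0755,-0.0033,0],"angular": [0,0,-0.111]},{"delta_pos": [0.0755,-0.0033,0],"angular": [0,0,-0.111]},{"delta_pos": [0.0755,-0.0033,0],"angular": [0,0,-0.111]},{"delta_pos": [0,0,0],"angular": [0,0,0]},{"delta_pos": [0,0,0],"angular": [0,0,0]}]}}

```text
t: 15.82
tool_pos: [0.639, 0.2383, 0.1122]
ee_rot: [180.0, 0.0, 123.3]
ft_force: [0.3, -0.1, -2.5]
gripper_width: 0.0396
```

```bash
python3 - <<'E'
from h import *
p,y=rodp(38); plan([*p,.1125],y)
c=cam("wrist"); save("w7.png",c["color"],k=1.5)
E
```

```text
at [0.639  0.2383 0.1122] [1.7999e+02 2.0000e-02 1.2329e+02] t 15.82 w 0.0396 F [ 0.3 -0.1 -2.5]
total shift u [ 0.006  0.    -0.002] rows>= 1 | turn u [ 0.     0.001 -0.003] rows>= 1 | per row (translate first, then turn): [ 0.006  0.    -0.002] [ 0.     0.001 -0.003]
```

View pics/w7.png

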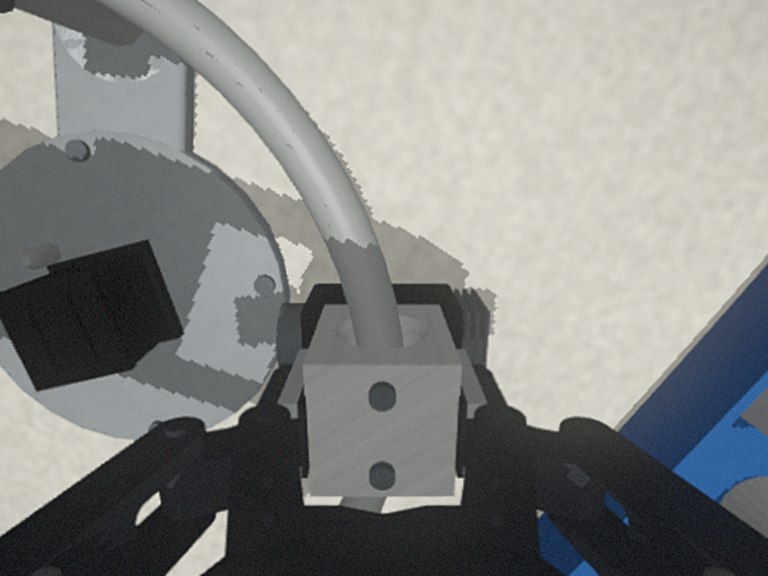

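Call:
{"fn": "apply_moves", "kwargs": {"steps": [{"delta_pos": [0.081,-0.0035,0],"angular": [0,0,-0.114]},{"delta_pos": [0.0755,-0.0033,0],"angular": [0,0,-0.111]},{"delta_pos": [0.0755,-0.0033,0],"angular": [0,0,-0.111]},{"delta_pos": [0.0755,-0.0033,0],"angular": [0,0,-0.111]},{"delta_pos": [0.0755,-0.0033,0],"angular": [0,0,-0.111]},{"delta_pos": [0.0755,-0.0033,0],"angular": [0,0,-0.111]},{"delta_pos": [0.0755,-0.0033,0],"angular": [0,0,-0.111]},{"delta_pos": [0.0755,-0.0033,0],"angular": [0,0,-0.111]},{"delta_pos": [0.0755,-0.0033,0],"angular": [0,0,-0.111]},{"delta_pos": [0.0755,-0.0033,0],"angular": [0,0,-0.111]},{"delta_pos": [0.0755,-0.0033,0],"angular": [0,0,-0.111]},{"delta_pos": [0.06,-0.0026,0],"angular": [0,0,-0.089]},{"delta_pos": [0,0,0],"angular": [0,0,0]},{"delta_pos": [0,0,0],"angular": [0,0,0]}]}}

```text
t: 17.62
tool_pos: [0.5254, 0.297, 0.1124]
ee_rot: [180.0, 0.1, -177.7]
ft_force: [0.8, -0.2, -3.7]
gripper_width: 0.039
```

```bash
python3 - <<'E'
from h import *
p,y=rodp(103); plan([*p,.1125],y)
c=cam("wrist"); save("w8.png",c["color"],k=1.5)
c=cam("side"); save("s8.png",c["color"],(110,260,170,370),4)
E
```

```text
at [0.5254 0.297  0.1124] [ 1.7998e+02  8.0000e-02 -1.7768e+02] t 17.62 w 0.039 F [ 0.8 -0.2 -3.7]
total shift u [ 0.096 -0.002 -0.001] rows>= 1 | turn u [ 0.     0.002 -0.135] rows>= 1 | per row (translate first, then turn): [ 0.096 -0.002 -0.001] [ 0.     0.002 -0.135]
```

View pics/w8.png

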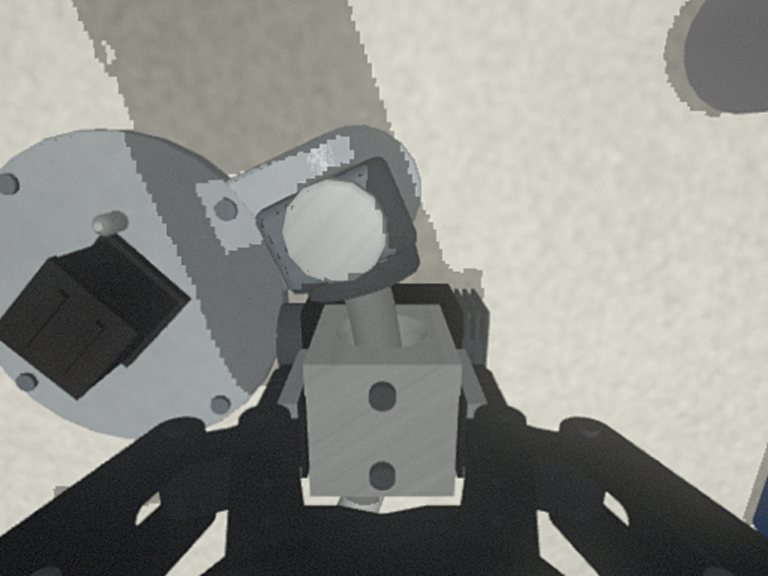

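View pics/s8.png

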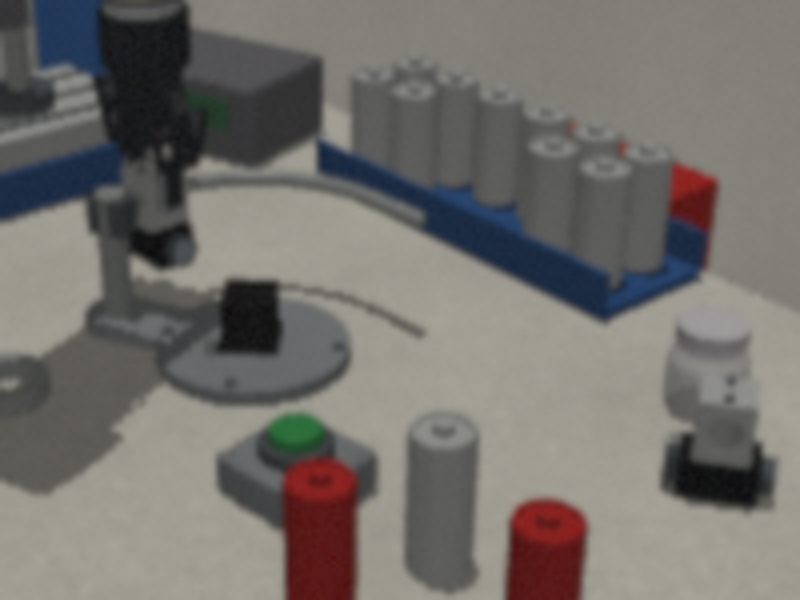

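Call:
{"fn": "apply_moves", "kwargs": {"steps": [{"delta_pos": [0.05,-0.002,0.01],"angular": [0,0,-0.068]},{"delta_pos": [0.03,-0.001,0.01],"angular": [0,0,-0.067]},{"delta_pos": [0.015,0,0.005],"angular": [0,0,0]},{"delta_pos": [0.005,0,0],"angular": [0,0,0]},{"delta_pos": [0,0,0],"angular": [0,0,0]}]}}

```text
t: 18.35
tool_pos: [0.5118, 0.2957, 0.109]
ee_rot: [180.0, 0.3, -171.5]
ft_force: [6.0, -0.2, -2.7]
gripper_width: 0.039
```

```bash
python3 - <<'E'
from h import *
p,y=rodp(103); plan([*p,.1125],y)
c=cam("wrist"); save("w9.png",c["color"],k=1.5)
E
```

```text
at [0.5118 0.2957 0.109 ] [ 179.99    0.28 -171.53] t 18.35 w 0.039 F [ 6.  -0.2 -2.7]
total shift u [ 0.005  0.004 -0.024] rows>= 1 | turn u [0.    0.006 0.001] rows>= 1 | per row (translate first, then turn): [ 0.005  0.004 -0.024] [0.    0.006 0.001]
```

View pics/w9.png

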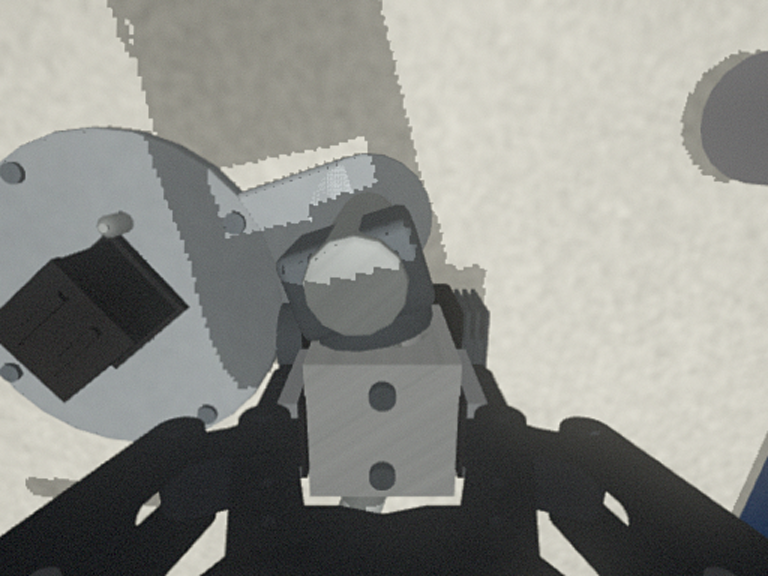

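Call:
{"fn": "apply_moves", "kwargs": {"steps": [{"delta_pos": [0,0,0],"angular": [0,0,0]},{"delta_pos": [0,0,0],"angular": [0,0,0]},{"delta_pos": [0,0,0],"angular": [0,0,0]},{"delta_pos": [0,0,0],"angular": [0,0,0]},{"delta_pos": [0,0,-0.08],"angular": [0,0,0]},{"delta_pos": [0,0,-0.2],"angular": [0,0,0]},{"delta_pos": [0,0,-0.3],"angular": [0,0,0]},{"delta_pos": [0,0,-0.3],"angular": [0,0,0]},{"delta_pos": [0,0,-0.15],"angular": [0,0,0]},{"delta_pos": [0,0,0],"angular": [0,0,0]}], "fingers": 72}}

```text
t: 19.65
tool_pos: [0.5106, 0.2959, 0.2658]
ee_rot: [179.9, 0.3, -171.5]
ft_force: [0.2, -0.5, -0.5]
gripper_width: 0.0614
```

```bash
python3 - <<'E'
from h import *
plan([.62,-.23,.28],-142.7+0)
c=cam("wrist"); save("w10.png",c["color"],k=1.5)
c=cam("side"); save("s10.png",c["color"],(110,260,170,370),4)
for d in regions_of("lamp1","side")[:3]: print(d["confidence"],d["centre"],onz(c,[d["centre"][::-1]],.042))
E
```

```text
at [0.5106 0.2959 0.2658] [ 179.93    0.33 -171.5 ] t 19.65 w 0.0614 F [ 0.2 -0.5 -0.5]
total shift u [-0.204 -3.575 -0.098] rows>= 12 | turn u [-0.     0.008 -0.64 ] rows>= 4 | per row (translate first, then turn): [-0.017 -0.298 -0.008] [-0.     0.002 -0.16 ]
0.71 [222.9, 348.7] [[ 0.66011785 -0.20542196  0.042     ]]
0.61 [165.0, 210.0] [[0.56871517 0.36174455 0.042     ]]
```

View pics/w10.png

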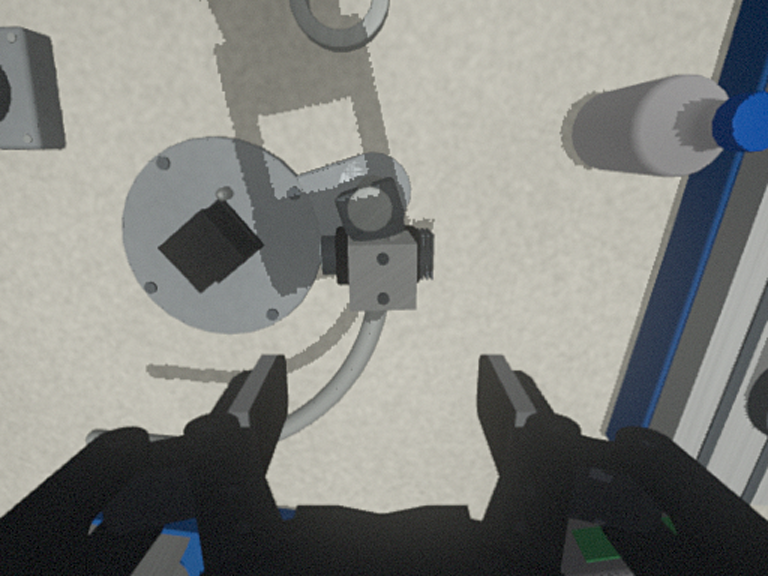

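View pics/s10.png

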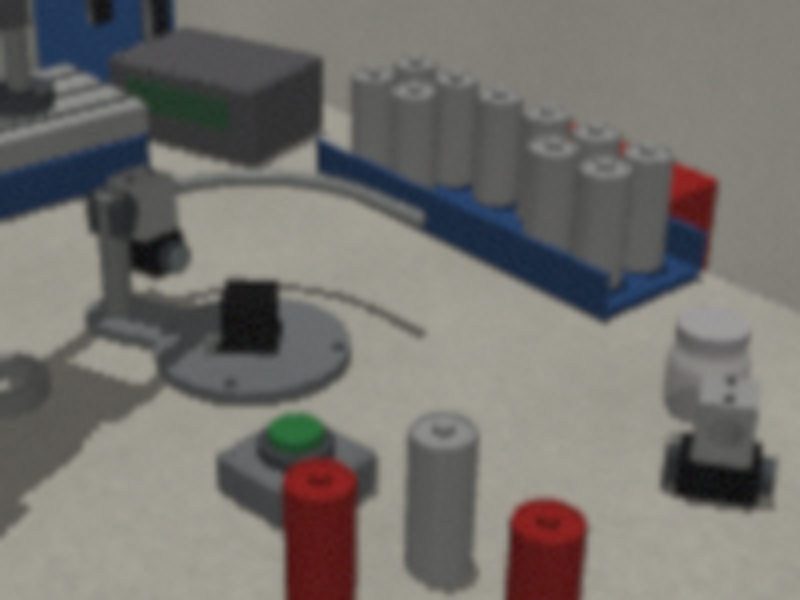

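```bash
python3 - <<'E'
from h import *
plan([.675,-.199,.15],-142.7+0)
E
```

```text
at [0.5086 0.2951 0.2618] [-1.7997e+02 -1.4000e-01 -1.7151e+02] t 19.8 w 0.0614 F [-0.4  0.2 -0.2]
total shift u [-0.613 -3.421  0.746] rows>= 12 | turn u [ 0.    -0.003 -0.64 ] rows>= 4 | per row (translate first, then turn): [-0.051 -0.285  0.062] [ 0.    -0.001 -0.16 ]
```

Call:
{"fn": "apply_moves", "kwargs": {"steps": [{"delta_pos": [-0.03,-0.12,0],"angular": [0,0,0]},{"delta_pos": [-0.053,-0.3,0],"angular": [0,0,0]},{"delta_pos": [-0.053,-0.3,0],"angular": [0,0,0]},{"delta_pos": [-0.053,-0.3,0],"angular": [0,0,0]},{"delta_pos": [-0.053,-0.3,0],"angular": [0,0,0]},{"delta_pos": [-0.053,-0.3,0],"angular": [0,0,0]},{"delta_pos": [-0.053,-0.3,0],"angular": [0,0,0]},{"delta_pos": [-0.053,-0.3,0.06],"angular": [0,0,0]},{"delta_pos": [-0.053,-0.3,0.1],"angular": [0,0,0]},{"delta_pos": [-0.053,-0.3,0.1],"angular": [0,0,0]},{"delta_pos": [-0.053,-0.3,0.1],"angular": [0,0,0]},{"delta_pos": [-0.053,-0.301,0.1],"angular": [0,0,0]},{"delta_pos": [-0.053,-0.3,0.1],"angular": [0,0,0]},{"delta_pos": [0,0,0.1],"angular": [0,0,-0.16]},{"delta_pos": [0,0,0.08],"angular": [0,0,-0.16]},{"delta_pos": [0,0,0],"angular": [0,0,-0.16]},{"delta_pos": [0,0,0],"angular": [0,0,-0.16]},{"delta_pos": [0,0,0],"angular": [0,0,0]},{"delta_pos": [0,0,0],"angular": [0,0,0]}]}}

```text
t: 22.18
tool_pos: [0.6901, -0.2425, 0.1511]
ee_rot: [179.9, -0.0, -142.8]
ft_force: [0.3, 0.3, -0.5]
gripper_width: 0.0616
```

```bash
python3 - <<'E'
from h import *
plan([.675,-.199,.068],-142.7); c=cam("wrist"); save("w11.png",c["color"],k=1.5)
import pickle; pickle.dump(c,open("w11.pkl","wb"))
a=np.radians(-142.7); ex=np.array([np.cos(a),np.sin(a)]); ey=np.array([-ex[1],ex[0]])
print((proj(c,[np.r_[np.array([.675,-.199])+.02*i*ex+.02*j*ey,.084] for i,j in [(1,1),(-1,1),(-1,-1),(1,-1)]])*1.5).round())
E
```

```text
at [ 0.6901 -0.2425  0.1511] [ 1.7993e+02 -4.0000e-02 -1.4284e+02] t 22.18 w 0.0616 F [ 0.3  0.3 -0.5]
total shift u [-0.095  0.291  0.554] rows>= 3 | turn u [ 0.001 -0.001 -0.003] rows>= 1 | per row (translate first, then turn): [-0.032  0.097  0.185] [ 0.001 -0.001 -0.003]
[[435. 308.]
 [432. 391.]
 [520. 391.]
 [527. 308.]]
```

View pics/w11.png

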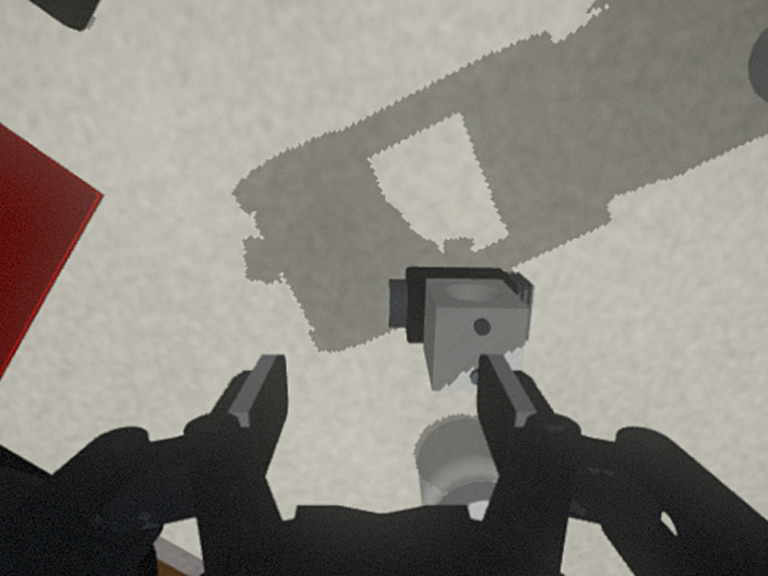

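```bash
python3 - <<'E'
from h import *
import pickle; c=pickle.load(open("w11.pkl","rb")); save("w11a.png",c["color"],(160,280,240,380),5)
E
```

```text
(no output)
```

View pics/w11a.png

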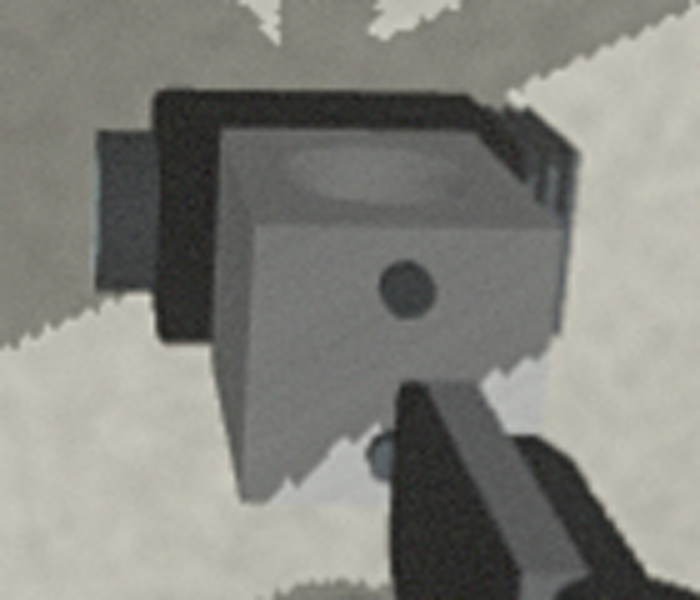

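Call:
{"fn": "apply_moves", "kwargs": {"steps": [{"delta_pos": [-0.045,0.146,0],"angular": [0,0,0]},{"delta_pos": [-0.05,0.15,0],"angular": [0,0,0]},{"delta_pos": [0,0,0.08],"angular": [0,0,0]},{"delta_pos": [0,0,0.14],"angular": [0,0,0]},{"delta_pos": [0,0,0.14],"angular": [0,0,0]},{"delta_pos": [0,0,0.14],"angular": [0,0,0]},{"delta_pos": [0,0,0.05],"angular": [0,0,0]},{"delta_pos": [0,0,0],"angular": [0,0,0]}]}}

```text
t: 23.22
tool_pos: [0.6748, -0.1979, 0.0682]
ee_rot: [179.9, -0.0, -142.7]
ft_force: [0.1, 1.2, 0.3]
gripper_width: 0.0617
```

Call:
{"fn": "apply_moves", "kwargs": {"steps": [{"delta_pos": [0,0,0],"angular": [0,0,0]},{"delta_pos": [0,0,0],"angular": [0,0,0]},{"delta_pos": [0,0,0],"angular": [0,0,0]},{"delta_pos": [0,0,0],"angular": [0,0,0]},{"delta_pos": [0,0,0],"angular": [0,0,0]}], "fingers": 30}}

```text
t: 23.85
tool_pos: [0.676, -0.1983, 0.0705]
ee_rot: [-179.9, 0.1, -142.7]
ft_force: [-0.0, -0.7, 6.1]
gripper_width: 0.0396
```

Call:
{"fn": "apply_moves", "kwargs": {"steps": [{"delta_pos": [0,0,-0.1],"angular": [0,0,0]},{"delta_pos": [0,0,-0.2],"angular": [0,0,0]},{"delta_pos": [0,0,-0.2],"angular": [0,0,0]},{"delta_pos": [0,0,-0.2],"angular": [0,0,0.113]},{"delta_pos": [0,0,-0.2],"angular": [0,0,0.22]},{"delta_pos": [0,0,0],"angular": [0,0,0.22]},{"delta_pos": [0,0,0],"angular": [0,0,0.22]},{"delta_pos": [0,0,0],"angular": [0,0,0.22]},{"delta_pos": [0,0,0],"angular": [0,0,0.22]},{"delta_pos": [0,0,0],"angular": [0,0,0.22]},{"delta_pos": [0,0,0],"angular": [0,0,0.22]},{"delta_pos": [0,0,0],"angular": [0,0,0.22]},{"delta_pos": [0,0,0],"angular": [0,0,0.22]},{"delta_pos": [0,0,0],"angular": [0,0,0.22]},{"delta_pos": [0,0,0],"angular": [0,0,0.22]},{"delta_pos": [0,0,0],"angular": [0,0,0.22]},{"delta_pos": [0,0,0],"angular": [0,0,0]}]}}

```text
t: 25.98
tool_pos: [0.6742, -0.1973, 0.2038]
ee_rot: [-179.9, -0.1, 93.5]
ft_force: [1.2, -0.4, -1.7]
gripper_width: 0.0389
```

```bash
python3 - <<'E'
from h import *
p,y=rodp(.115,True); plan([*p,.1125],y)
c=cam("wrist"); save("w12.png",c["color"],k=1.5)
E
```

```text
at [ 0.6742 -0.1973  0.2038] [-1.7986e+02 -8.0000e-02  9.3530e+01] t 25.98 w 0.0389 F [ 1.2 -0.4 -1.7]
total shift u [1.717 0.057 0.611] rows>= 7 | turn u [-0.003 -0.002  0.003] rows>= 1 | per row (translate first, then turn): [0.245 0.008 0.087] [-0.003 -0.002  0.003]
```

View pics/w12.png

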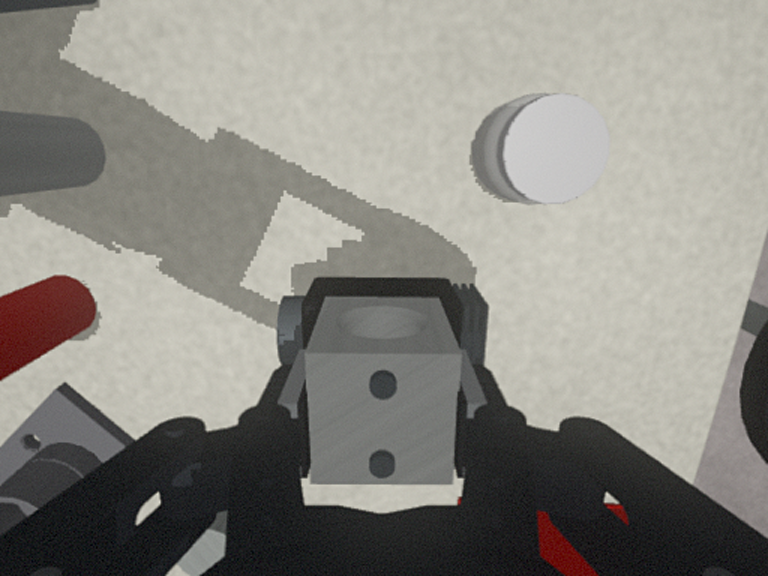

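Call:
{"fn": "apply_moves", "kwargs": {"steps": [{"delta_pos": [0.117,0.007,0],"angular": [0,0,0]},{"delta_pos": [0.26,0.01,0],"angular": [0,0,0]},{"delta_pos": [0.26,0.01,0],"angular": [0,0,0]},{"delta_pos": [0.26,0.01,0.08],"angular": [0,0,0]},{"delta_pos": [0.26,0.01,0.1],"angular": [0,0,0]},{"delta_pos": [0.26,0.01,0.1],"angular": [0,0,0]},{"delta_pos": [0.2,0,0.1],"angular": [0,0,0]},{"delta_pos": [0.1,0,0.1],"angular": [0,0,0]},{"delta_pos": [0,0,0.1],"angular": [0,0,0]},{"delta_pos": [0,0,0.03],"angular": [0,0,0]},{"delta_pos": [0,0,0],"angular": [0,0,0]},{"delta_pos": [0,0,0],"angular": [0,0,0]}]}}

```text
t: 27.52
tool_pos: [0.6691, 0.0586, 0.1135]
ee_rot: [179.9, 0.0, 93.3]
ft_force: [-0.1, -0.3, -1.7]
gripper_width: 0.0393
```

```bash
python3 - <<'E'
from h import *
p,y=rodp(.115,True); plan([*p,.1125],y)
c=cam("wrist"); save("w13.png",c["color"],k=1.5)
c=cam("side"); save("s13.png",c["color"],(110,260,170,370),4)
E
```

```text
at [0.6691 0.0586 0.1135] [1.7992e+02 2.0000e-02 9.3330e+01] t 27.52 w 0.0393 F [-0.1 -0.3 -1.7]
total shift u [ 0.013 -0.016  0.007] rows>= 1 | turn u [ 0.002  0.    -0.002] rows>= 1 | per row (translate first, then turn): [ 0.013 -0.016  0.007] [ 0.002  0.    -0.002]
```

View pics/w13.png

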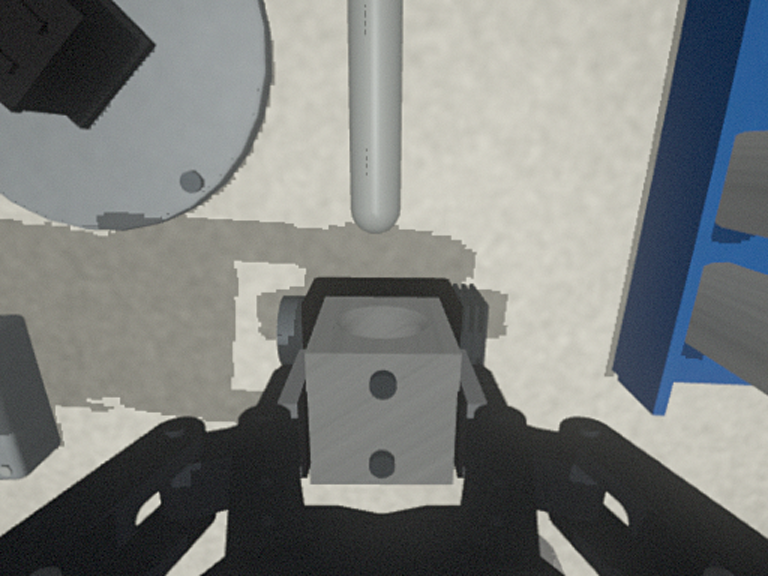

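View pics/s13.png

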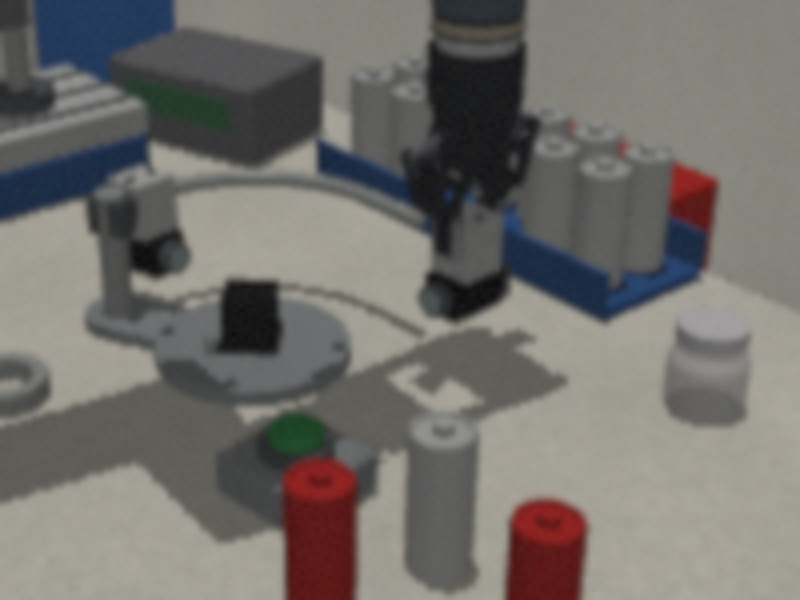

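Call:
{"fn": "apply_moves", "kwargs": {"steps": [{"delta_pos": [0.05,-0.011,0.007],"angular": [0,0,-0.002]},{"delta_pos": [0.08,0,0],"angular": [0,0,0]},{"delta_pos": [0.08,0,0],"angular": [0,0,0]},{"delta_pos": [0.08,0,0],"angular": [0,0,0]},{"delta_pos": [0.08,0,0],"angular": [0,0,0]},{"delta_pos": [0.08,0,0],"angular": [0,0,0]},{"delta_pos": [0.05,0,0],"angular": [0,0,0]},{"delta_pos": [0,0,0],"angular": [0,0,0]}]}}

```text
t: 28.62
tool_pos: [0.6621, 0.1352, 0.1118]
ee_rot: [-180.0, 0.0, 93.6]
ft_force: [-0.3, 0.8, -2.2]
gripper_width: 0.0391
```

```bash
python3 - <<'E'
from h import *
p,y=rodp(.003,True); plan([*p,.1125],y)
c=cam("wrist"); save("w14.png",c["color"],k=1.5)
E
```

```text
at [0.6621 0.1352 0.1118] [-1.800e+02  1.000e-02  9.356e+01] t 28.62 w 0.0391 F [-0.3  0.8 -2.2]
total shift u [ 0.247  0.001 -0.005] rows>= 1 | turn u [-0.     0.     0.003] rows>= 1 | per row (translate first, then turn): [ 0.247  0.001 -0.005] [-0.     0.     0.003]
```

View pics/w14.png

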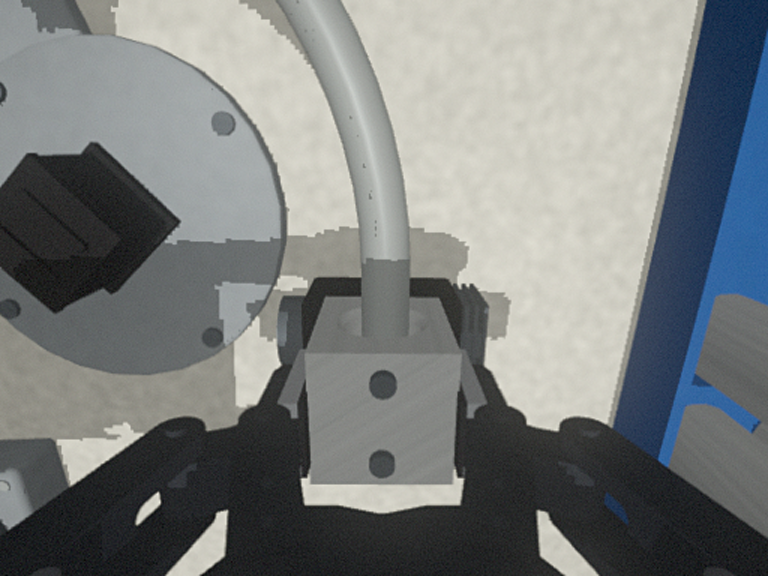

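Call:
{"fn": "apply_moves", "kwargs": {"steps": [{"delta_pos": [0.08,0.002,0],"angular": [0,0,0.003]},{"delta_pos": [0.09,0,0],"angular": [0,0,0]},{"delta_pos": [0.077,0,0],"angular": [0,0,0]},{"delta_pos": [0.0755,-0.0033,0],"angular": [0,0,-0.111]},{"delta_pos": [0.0755,-0.0033,0],"angular": [0,0,-0.111]},{"delta_pos": [0.0755,-0.0033,0],"angular": [0,0,-0.111]},{"delta_pos": [0.0755,-0.0033,0],"angular": [0,0,-0.111]},{"delta_pos": [0.0755,-0.0033,0],"angular": [0,0,-0.111]},{"delta_pos": [0.0755,-0.0033,0],"angular": [0,0,-0.111]},{"delta_pos": [0.0755,-0.0033,0],"angular": [0,0,-0.111]},{"delta_pos": [0.0755,-0.0033,0],"angular": [0,0,-0.111]},{"delta_pos": [0.0755,-0.0033,0],"angular": [0,0,-0.111]},{"delta_pos": [0.0755,-0.0033,0],"angular": [0,0,-0.111]},{"delta_pos": [0.0755,-0.0033,0],"angular": [0,0,-0.111]},{"delta_pos": [0.0755,-0.0033,0],"angular": [0,0,-0.111]},{"delta_pos": [0.06,-0.0026,0],"angular": [0,0,-0.089]},{"delta_pos": [0,0,0],"angular": [0,0,0]},{"delta_pos": [0,0,0],"angular": [0,0,0]}]}}

```text
t: 30.92
tool_pos: [0.5811, 0.2841, 0.112]
ee_rot: [180.0, 0.0, 157.3]
ft_force: [0.3, 0.7, -2.9]
gripper_width: 0.0394
```

```bash
python3 - <<'E'
from h import *
p,y=rodp(81); plan([*p,.1125],y)
c=cam("wrist"); save("w15.png",c["color"],k=1.5)
E
```

```text
at [0.5811 0.2841 0.112 ] [1.7997e+02 5.0000e-02 1.5727e+02] t 30.93 w 0.0394 F [ 0.3  0.7 -2.9]
total shift u [ 0.151  0.007 -0.003] rows>= 1 | turn u [ 0.001  0.001 -0.203] rows>= 2 | per row (translate first, then turn): [ 0.151  0.007 -0.003] [ 0.     0.001 -0.101]
```

View pics/w15.png

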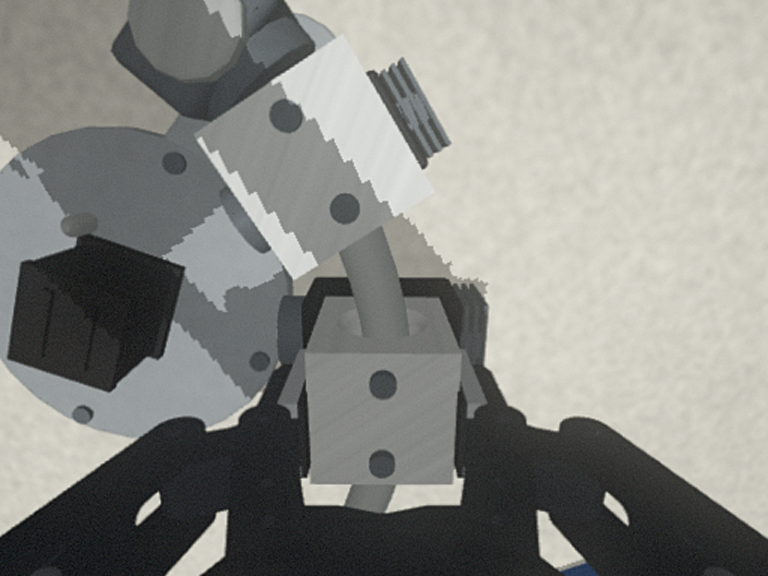

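Call:
{"fn": "apply_moves", "kwargs": {"steps": [{"delta_pos": [0.05,0.002,0.01],"angular": [0,0,-0.07]},{"delta_pos": [0.05,0.0,0.01],"angular": [0,0,-0.07]},{"delta_pos": [0.03,0.0,0.005],"angular": [0,0,-0.06]},{"delta_pos": [0.012,0,0],"angular": [0,0,0]},{"delta_pos": [0,0,0],"angular": [0,0,0]}]}}

```text
t: 31.6
tool_pos: [0.5641, 0.2916, 0.1103]
ee_rot: [179.8, 0.4, 166.2]
ft_force: [4.3, -0.2, 5.8]
gripper_width: 0.0392
```

```bash
python3 - <<'E'
from h import *
p,y=rodp(81); plan([*p,.109],y)
c=cam("wrist"); save("w16.png",c["color"],k=1.5)
E
```

```text
at [0.5641 0.2916 0.1103] [179.79   0.4  166.21] t 31.6 w 0.0392 F [ 4.3 -0.2  5.8]
total shift u [0.026 0.009 0.008] rows>= 1 | turn u [ 0.005  0.009 -0.004] rows>= 1 | per row (translate first, then turn): [0.026 0.009 0.008] [ 0.005  0.009 -0.004]
```

View pics/w16.png

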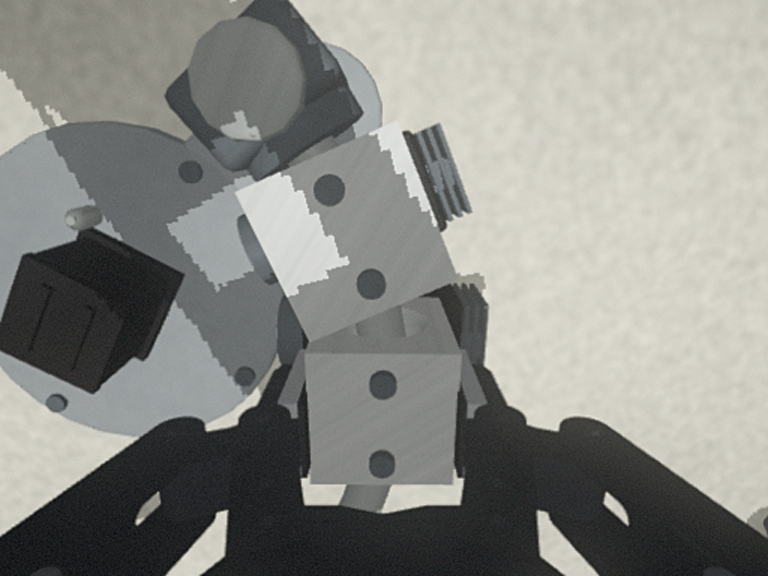

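Call:
{"fn": "apply_moves", "kwargs": {"steps": [{"delta_pos": [0.01,0,-0.01],"angular": [0,0,0]},{"delta_pos": [0.01,0,0],"angular": [0,0,-0.01]},{"delta_pos": [0,0,0],"angular": [0,0,0]}]}}

```text
t: 32.02
tool_pos: [0.5604, 0.292, 0.1103]
ee_rot: [179.9, 0.3, 166.8]
ft_force: [5.6, -0.0, 1.0]
gripper_width: 0.0391
```

```bash
python3 - <<'E'
from h import *
p,y=rodp(81); plan([*p,.109],y)
c=cam("wrist"); save("w17.png",c["color"],(0,260,60,360),2.5)
E
```

```text
at [0.5604 0.292  0.1103] [179.87   0.33 166.76] t 32.02 w 0.0391 F [ 5.6 -0.   1. ]
total shift u [0.002 0.012 0.009] rows>= 1 | turn u [0.003 0.007 0.008] rows>= 1 | per row (translate first, then turn): [0.002 0.012 0.009] [0.003 0.007 0.008]
```

View pics/w17.png

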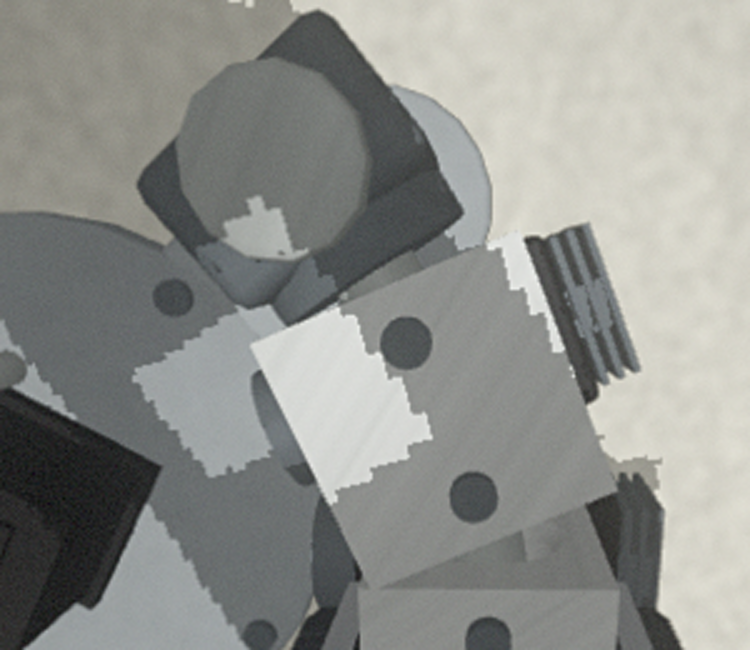

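Call:
{"fn": "apply_moves", "kwargs": {"steps": [{"delta_pos": [0.012,0,0],"angular": [0,0,0]},{"delta_pos": [0.01,0,0],"angular": [0,0,0]},{"delta_pos": [0,0,0],"angular": [0,0,0]}]}}

```text
t: 32.45
tool_pos: [0.56, 0.2923, 0.1105]
ee_rot: [179.8, 0.7, 166.8]
ft_force: [11.5, -1.9, -2.3]
gripper_width: 0.0391
```

Call:
{"fn": "apply_moves", "kwargs": {"steps": [{"delta_pos": [-0.01,0,0],"angular": [0,0,0]},{"delta_pos": [0,0,0],"angular": [0,0,0]},{"delta_pos": [0,0,0],"angular": [0,0,0]},{"delta_pos": [0,0,0],"angular": [0,0,0]},{"delta_pos": [0,0,0],"angular": [0,0,0]},{"delta_pos": [0,0,-0.08],"angular": [0,0,0]},{"delta_pos": [0,0,-0.2],"angular": [0,0,0]},{"delta_pos": [0,0,-0.3],"angular": [0,0,0]},{"delta_pos": [0,0,-0.3],"angular": [0,0,0]},{"delta_pos": [0,0,-0.2],"angular": [0,0,0]},{"delta_pos": [0,0,0],"angular": [0,0,0]},{"delta_pos": [0,0,0],"angular": [0,0,0]}], "fingers": 66}}

```text
t: 33.95
tool_pos: [0.5553, 0.2921, 0.2712]
ee_rot: [-180.0, -0.1, 166.8]
ft_force: [-0.1, 0.1, -0.1]
gripper_width: 0.0563
```

```bash
python3 - <<'E'
from h import *
st()
c=cam("wrist"); save("w18.png",c["color"],k=1.5)
import pickle; pickle.dump(c,open("w18.pkl","wb"))
for th in (103,82):
    p,y=rodp(th); a=np.radians(y); ex=np.array([np.cos(a),np.sin(a)]); ey=np.array([-ex[1],ex[0]])
    print((proj(c,[np.r_[p+.02*i*ex+.02*j*ey,.124] for i,j in [(1,1),(-1,1),(-1,-1),(1,-1)]])*1.5).round().tolist())
E
```

```text
at [0.5553 0.2921 0.2712] [-1.7996e+02 -6.0000e-02  1.6676e+02] t 33.95 w 0.0563 F [-0.1  0.1 -0.1]
[[324.0, 181.0], [351.0, 245.0], [415.0, 220.0], [390.0, 154.0]]
[[352.0, 246.0], [353.0, 311.0], [419.0, 310.0], [420.0, 246.0]]
```

View pics/w18.png

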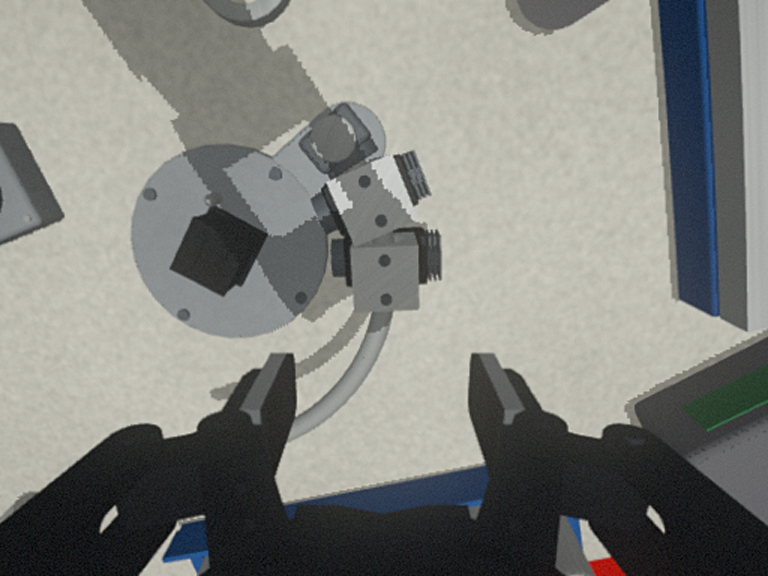

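```bash
python3 - <<'E'
from h import *
import pickle; c=pickle.load(open("w18.pkl","rb")); save("w18a.png",c["color"],(85,235,80,230),5)
E
```

```text
(no output)
```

View pics/w18a.png

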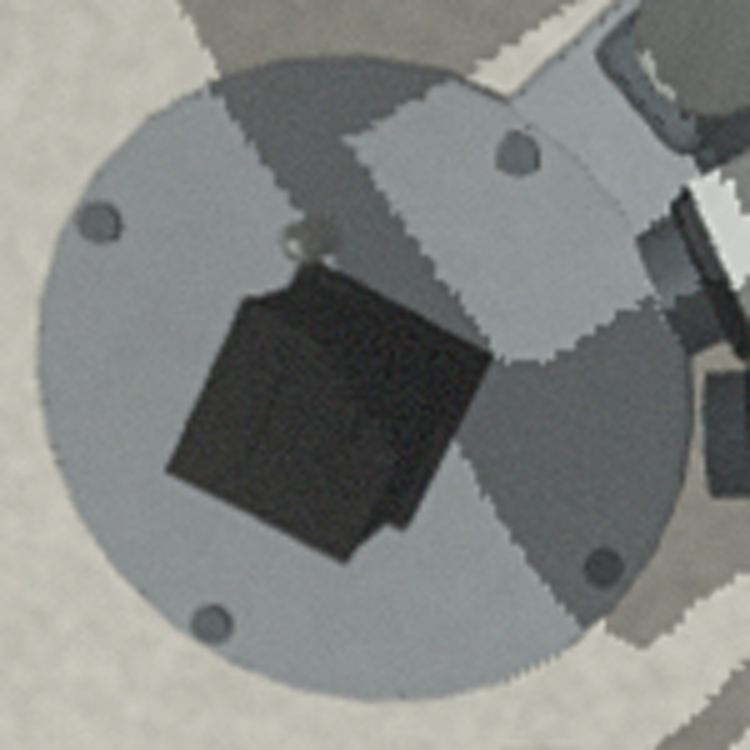

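```bash
python3 - <<'E'
from h import *
import pickle; c=pickle.load(open("w18.pkl","rb"))
cv=lambda p:(np.array(p,float)+.5)/5-.5+np.array([80,85])
P=onz(c,cv([(167,470),(345,563),(245,298)]),.061)[:,:2]
print("cap c",(P[1]+P[2])/2, [np.degrees(np.arctan2(*(P[i]-P[0])[::-1])) for i in(1,2)],[np.linalg.norm(P[i]-P[0]) for i in (1,2)])
L=onz(c,cv([(492,352),(310,262),(405,528)]),.017)[:,:2]; print("lip c",(L[1]+L[2])/2,[np.linalg.norm(L[i]-L[0]) for i in (1,2)])
F=onz(c,cv([(40,360),(692,400),(390,700),(350,57),(165,605),(640,560),(70,240),(210,88)]),.015)[:,:2]
A=np.linalg.lstsq(np.c_[2*F,np.ones(len(F))],(F**2).sum(1),rcond=None)[0]; print("circle",A[:2],np.sqrt(A[2]+A[:2]@A[:2]))
print("pin",onz(c,cv([(296,243)]),.032))
plan([.527,.168,.12],139.4)
E
```

```text
cap c [0.52936767 0.16809338] [np.float64(47.05581589577562), np.float64(137.06586602746304)] [np.float64(0.04347632096980595), np.float64(0.04375476316115413)]
lip c [0.53018475 0.16763014] [np.float64(0.04796400050359287), np.float64(0.05131067906188626)]
circle [0.5302524  0.16897178] 0.08015089584240737
pin [[0.49039172 0.1705937  0.032     ]]
at [0.5551 0.2919 0.2704] [-1.7992e+02 -1.3000e-01  1.6675e+02] t 34.0 w 0.0567 F [-0.1  0.5  0.1]
total shift u [-0.009 -0.846  1.004] rows>= 5 | turn u [-0.002 -0.002  0.608] rows>= 4 | per row (translate first, then turn): [-0.002 -0.169  0.201] [-0.001 -0.001  0.152]
```

Call:
{"fn": "apply_moves", "kwargs": {"steps": [{"delta_pos": [-0.002,-0.16,0],"angular": [0,0,0]},{"delta_pos": [-0.005,-0.23,0],"angular": [0,0,0]},{"delta_pos": [-0.005,-0.23,0],"angular": [0,0,0]},{"delta_pos": [-0.01,-0.223,0.1],"angular": [0,0,0]},{"delta_pos": [0,0,0.2],"angular": [0,0,0.16]},{"delta_pos": [0,0,0.2],"angular": [0,0,0.16]},{"delta_pos": [0,0,0.2],"angular": [0,0,0.16]},{"delta_pos": [0,0,0.2],"angular": [0,0,0.16]},{"delta_pos": [0,0,0.1],"angular": [0,0,0]},{"delta_pos": [0,0,0],"angular": [0,0,0]}], "fingers": 74}}

```text
t: 35.25
tool_pos: [0.5292, 0.1683, 0.12]
ee_rot: [-179.8, -0.1, 138.1]
ft_force: [0.5, 0.5, -0.2]
gripper_width: 0.0635
```

```bash
python3 - <<'E'
from h import *
plan([.529,.168,.045],138); c=cam("wrist"); save("w19.png",c["color"],k=1.5)
E
```

```text
at [0.5292 0.1683 0.12  ] [-1.7983e+02 -1.5000e-01  1.3806e+02] t 35.25 w 0.0635 F [ 0.5  0.5 -0.2]
total shift u [-0.002 -0.001  0.5  ] rows>= 2 | turn u [-0.004 -0.003  0.001] rows>= 1 | per row (translate first, then turn): [-0.001 -0.     0.25 ] [-0.004 -0.003  0.001]
```

View pics/w19.png

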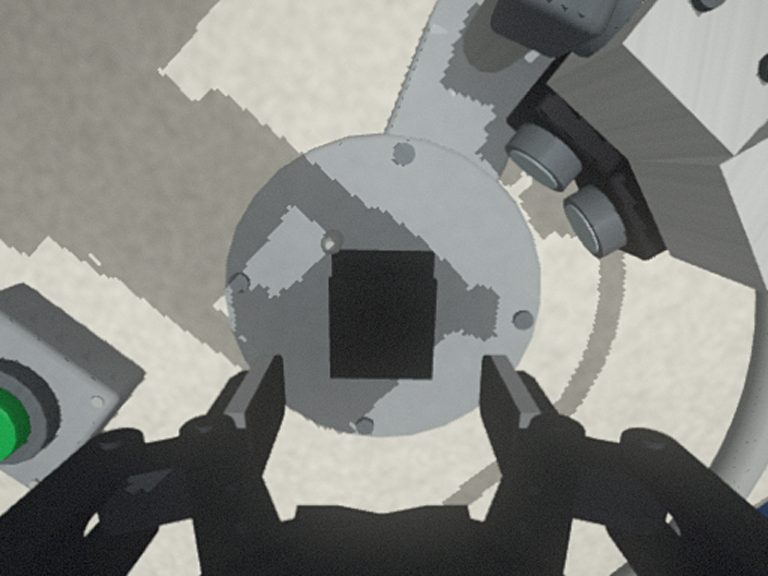

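Call:
{"fn": "apply_moves", "kwargs": {"steps": [{"delta_pos": [0,0,0.1],"angular": [0,0,0]},{"delta_pos": [0,0,0.16],"angular": [0,0,0]},{"delta_pos": [0,0,0.14],"angular": [0,0,0]},{"delta_pos": [0,0,0.1],"angular": [0,0,0]},{"delta_pos": [0,0,0],"angular": [0,0,0]}], "squeeze": 40}}

```text
t: 35.92
tool_pos: [0.5297, 0.1684, 0.0457]
ee_rot: [-179.9, -0.1, 138.0]
ft_force: [-0.4, 1.3, -0.2]
gripper_width: 0.0632
```

Call:
{"fn": "apply_moves", "kwargs": {"steps": [{"delta_pos": [0,0,0],"angular": [0,0,0]},{"delta_pos": [0,0,0],"angular": [0,0,0]},{"delta_pos": [0,0,0],"angular": [0,0,0]},{"delta_pos": [0,0,0],"angular": [0,0,0]}], "fingers": 35}}

```text
t: 36.42
tool_pos: [0.5308, 0.1685, 0.0473]
ee_rot: [179.9, 0.1, 138.0]
ft_force: [-0.6, 0.4, 5.3]
gripper_width: 0.0433
```

Call:
{"fn": "apply_moves", "kwargs": {"steps": [{"delta_pos": [0,0,-0.1],"angular": [0,0,0]},{"delta_pos": [0,0,-0.25],"angular": [0,0,0]},{"delta_pos": [0,0,-0.3],"angular": [0,0,0]},{"delta_pos": [0,0,-0.3],"angular": [0,0,0]},{"delta_pos": [-0.1,-0.06,-0.1],"angular": [0,0,0]},{"delta_pos": [-0.24,-0.145,0],"angular": [0,0,0]},{"delta_pos": [-0.24,-0.145,0],"angular": [0,0,0]},{"delta_pos": [-0.24,-0.145,0],"angular": [0,0,0]},{"delta_pos": [-0.24,-0.145,0],"angular": [0,0,0]},{"delta_pos": [-0.24,-0.145,0],"angular": [0,0,0]},{"delta_pos": [-0.24,-0.145,0],"angular": [0,0,0]},{"delta_pos": [-0.24,-0.145,0],"angular": [0,0,0]},{"delta_pos": [-0.18,-0.105,0],"angular": [0,0,0]},{"delta_pos": [0,0,0.2],"angular": [0,0,0]},{"delta_pos": [0,0,0.2],"angular": [0,0,0]},{"delta_pos": [0,0,0.2],"angular": [0,0,0]},{"delta_pos": [0,0,0.2],"angular": [0,0,0]},{"delta_pos": [0,0,0],"angular": [0,0,0]}]}}

```text
t: 38.67
tool_pos: [0.6271, -0.1597, 0.0807]
ee_rot: [-179.8, -0.4, 137.9]
ft_force: [-0.8, -0.3, -0.2]
gripper_width: 0.0434
```

```bash
python3 - <<'E'
from h import *
plan([.63,-.16,.034],138); c=cam("wrist"); save("w20.png",c["color"],k=1.5)
c=cam("side"); save("s20.png",c["color"],(110,340,170,420),3)
E
```

```text
at [ 0.6271 -0.1597  0.0807] [-179.84   -0.45  137.92] t 38.67 w 0.0434 F [-0.8 -0.3 -0.2]
total shift u [-0.018  0.013  0.311] rows>= 2 | turn u [-0.004 -0.01  -0.002] rows>= 1 | per row (translate first, then turn): [-0.009  0.006  0.155] [-0.004 -0.01  -0.002]
```

View pics/w20.png

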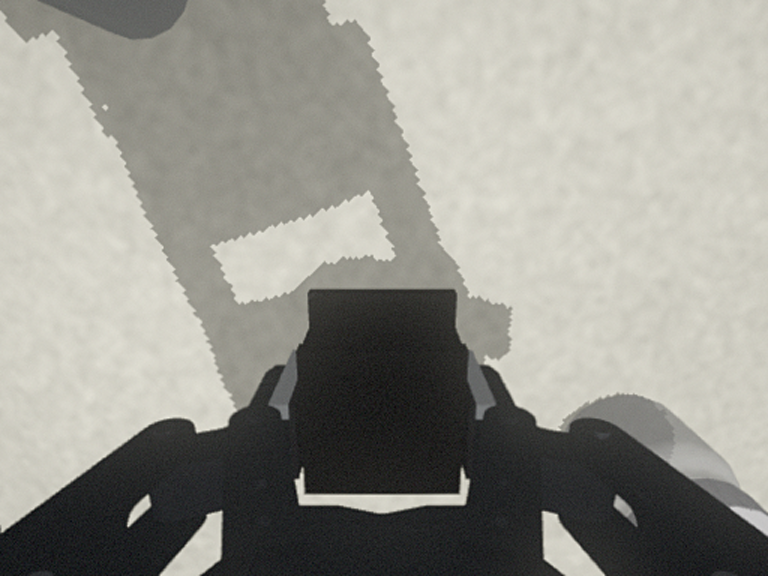

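View pics/s20.png

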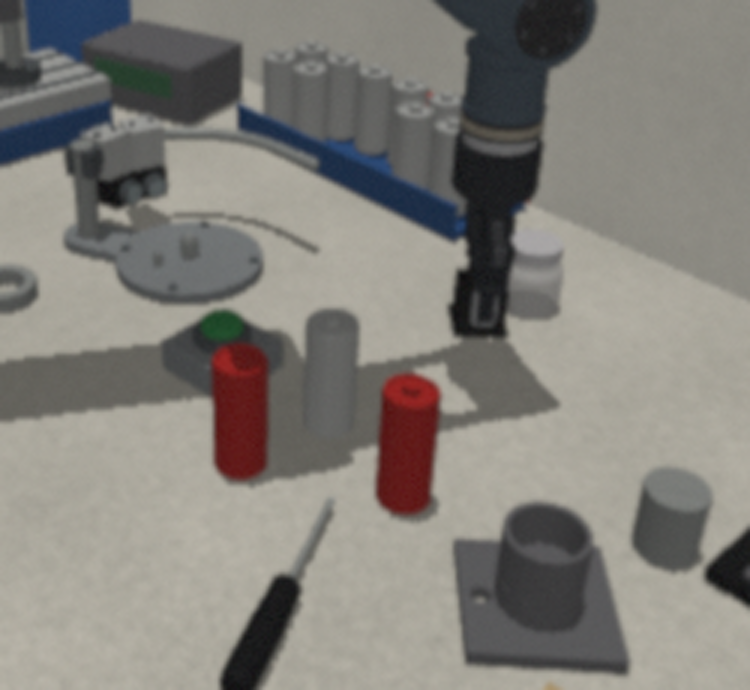

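Call:
{"fn": "apply_moves", "kwargs": {"steps": [{"delta_pos": [0,0,0.12],"angular": [0,-0.005,0]},{"delta_pos": [0,0,0.12],"angular": [0,0,0]},{"delta_pos": [0,0,0.05],"angular": [0,0,0]},{"delta_pos": [0,0,0.02],"angular": [0,0,0]},{"delta_pos": [0,0,0],"angular": [0,0,0]}]}}

```text
t: 39.4
tool_pos: [0.6303, -0.16, 0.0375]
ee_rot: [-180.0, 0.2, 138.0]
ft_force: [-0.4, 0.1, -0.4]
gripper_width: 0.0435
```

Call:
{"fn": "apply_moves", "kwargs": {"steps": [{"delta_pos": [0,0,0.02],"angular": [0,0,0]},{"delta_pos": [0,0,0.01],"angular": [0,0,0]},{"delta_pos": [0,0,0],"angular": [0,0,0]}]}}

```text
t: 39.78
tool_pos: [0.6302, -0.16, 0.0332]
ee_rot: [180.0, 0.2, 138.0]
ft_force: [0.1, 0.8, -0.8]
gripper_width: 0.0436
```

Call:
{"fn": "apply_moves", "kwargs": {"steps": [{"delta_pos": [0,0,0],"angular": [0,0,0]},{"delta_pos": [0,0,0],"angular": [0,0,0]},{"delta_pos": [0,0,0],"angular": [0,0,0]},{"delta_pos": [0,0,0],"angular": [0,0,0]},{"delta_pos": [0,0,-0.15],"angular": [0,0,0]},{"delta_pos": [0,0,-0.3],"angular": [0,0,0]},{"delta_pos": [0,0,-0.3],"angular": [0,0,0]},{"delta_pos": [0,0,-0.3],"angular": [0,0,0]},{"delta_pos": [0,0,-0.3],"angular": [0,0,0]},{"delta_pos": [0,0,0],"angular": [0,0,0]}], "fingers": 72}}

```text
t: 41.02
tool_pos: [0.632, -0.1604, 0.2405]
ee_rot: [179.8, 0.8, 138.0]
ft_force: [1.1, 0.4, 0.5]
gripper_width: 0.0618
```

```bash
python3 - <<'E'
from h import *
plan([.40,-.395,.26],10)
E
```

```text
at [ 0.632  -0.1604  0.2405] [179.82   0.77 137.96] t 41.02 w 0.0618 F [1.1 0.4 0.5]
total shift u [ 0.1   -2.197 -0.138] rows>= 8 | turn u [0.021 0.005 2.844] rows>= 16 | per row (translate first, then turn): [ 0.012 -0.275 -0.017] [0.001 0.    0.178]
```

Call:
{"fn": "apply_moves", "kwargs": {"steps": [{"delta_pos": [0.01,-0.13,-0.02],"angular": [0.01,0.005,0]},{"delta_pos": [0.01,-0.3,-0.02],"angular": [0,0,0]},{"delta_pos": [0.01,-0.3,-0.02],"angular": [0,0,0]},{"delta_pos": [0.02,-0.3,-0.02],"angular": [0,0,0]},{"delta_pos": [0.01,-0.3,-0.02],"angular": [0,0,0]},{"delta_pos": [0.01,-0.3,-0.02],"angular": [0,0,0]},{"delta_pos": [0.02,-0.3,-0.02],"angular": [0,0,0]},{"delta_pos": [0.01,-0.26,0],"angular": [0,0,0.2]},{"delta_pos": [0,0,0],"angular": [0,0,0.22]},{"delta_pos": [0,0,0],"angular": [0,0,0.22]},{"delta_pos": [0,0,0],"angular": [0,0,0.22]},{"delta_pos": [0,0,0],"angular": [0,0,0.22]},{"delta_pos": [0,0,0],"angular": [0,0,0.22]},{"delta_pos": [0,0,0],"angular": [0,0,0.22]},{"delta_pos": [0,0,0],"angular": [0,0,0.22]},{"delta_pos": [0,0,0],"angular": [0,0,0.22]},{"delta_pos": [0,0,0],"angular": [0,0,0.22]},{"delta_pos": [0,0,0],"angular": [0,0,0.22]},{"delta_pos": [0,0,0],"angular": [0,0,0.22]},{"delta_pos": [0,0,0],"angular": [0,0,0.224]}], "fingers": 100}}

```text
t: 43.52
tool_pos: [0.3966, -0.3925, 0.257]
ee_rot: [180.0, 0.5, 9.6]
ft_force: [-0.3, 0.9, -0.0]
gripper_width: 0.0854
```

Call:
{"fn": "apply_moves", "kwargs": {"steps": [{"delta_pos": [0,0,0],"angular": [0,0,0]},{"delta_pos": [0,0,0],"angular": [0,0,0]}]}}

```text
t: 43.78
tool_pos: [0.3977, -0.393, 0.2581]
ee_rot: [179.8, 0.4, 10.1]
ft_force: [0.6, -0.5, -0.5]
gripper_width: 0.0853
```

```bash
python3 - <<'E'
from h import *
st(); c=cam("wrist"); save("w21.png",c["color"],k=1.5)
import pickle; pickle.dump(c,open("w21.pkl","wb"))
c=cam("side"); save("s21.png",c["color"],(110,340,170,420),3)
E
```

```text
at [ 0.3977 -0.393   0.2581] [179.84   0.43  10.09] t 43.77 w 0.0853 F [ 0.6 -0.5 -0.5]
```

View pics/w21.png

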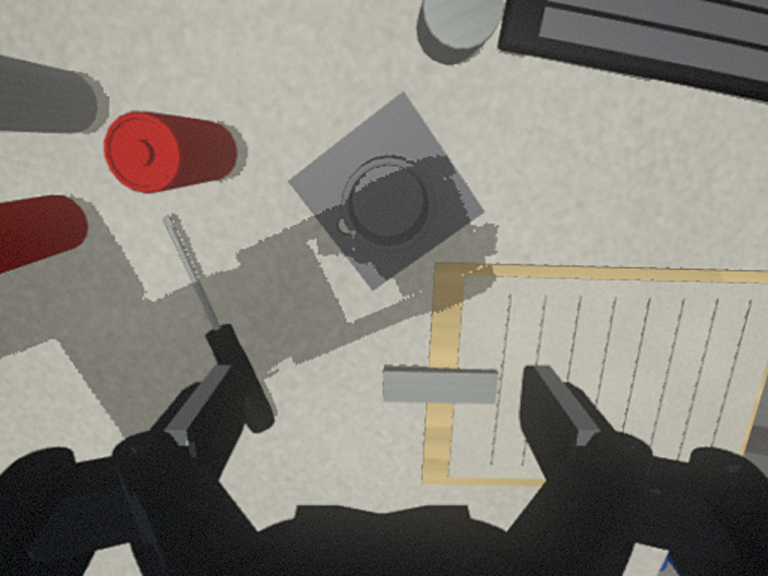

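View pics/s21.png

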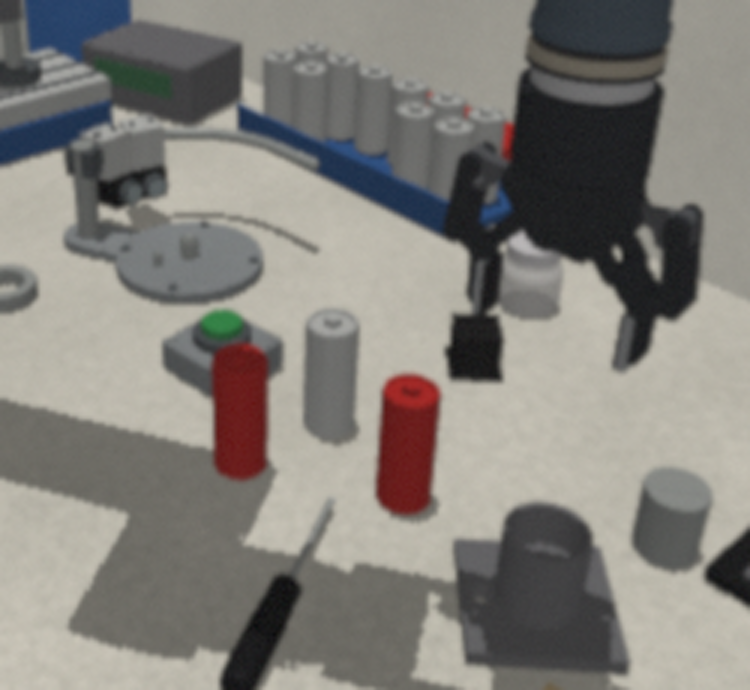

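```bash
python3 - <<'E'
from h import *
import pickle; c=pickle.load(open("w21.pkl","rb"))
save("w21a.png",c["color"],(55,200,185,330),5)
P=onz(c,np.array([(403,92),(484,213),(373,290),(289,181)])/1.5,.012)[:,:2]
print(P.mean(0),[np.linalg.norm(P[i]-P[i-1]) for i in range(4)],[np.degrees(np.arctan2(*(P[i]-P[i-1])[::-1])) for i in range(4)])
h=onz(c,np.array([(345,227)])/1.5,.012)[0,:2]; d=h-P.mean(0); print("hole",h,np.linalg.norm(d),np.degrees(np.arctan2(d[1],d[0])))
print(onz(c,np.array([(386,199)])/1.5,.075))
E
```

```text
[ 0.43188605 -0.39143972] [np.float64(0.10825603799854364), np.float64(0.1100485122416416), np.float64(0.10823665316000503), np.float64(0.10912096778756354)] [np.float64(-43.544454255810265), np.float64(-133.72619438962053), np.float64(135.96457375926482), np.float64(46.284525705904166)]
hole [ 0.40271279 -0.3626588 ] 0.040980739946804845 135.38787768279147
[[ 0.43658286 -0.38879281  0.075     ]]
```

View pics/w21a.png

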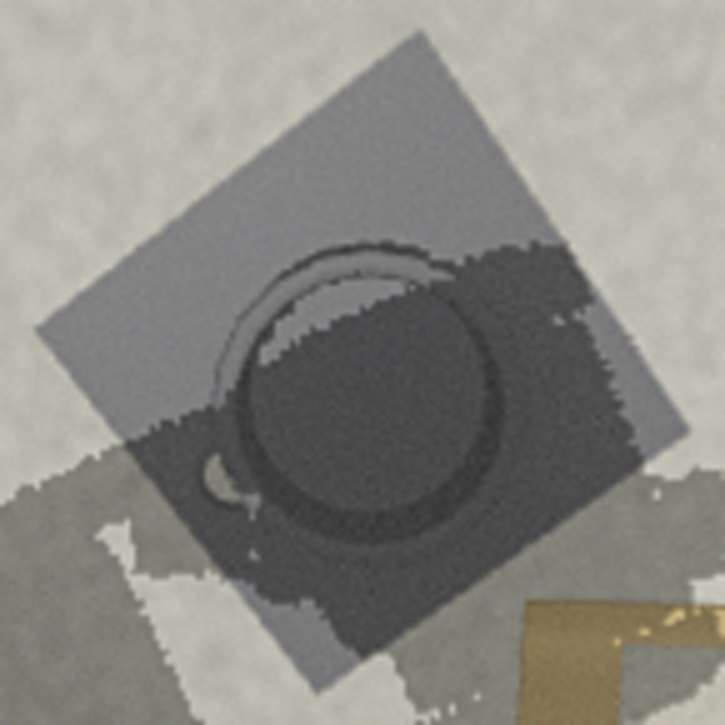

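```bash
python3 - <<'E'
from h import *
import pickle; c=pickle.load(open("w21.pkl","rb"))
print(onz(c,[(258.8,136.4)],.075), proj(c,[[.432,-.3905,.075],[.432,-.3905,.04]]))
cx=(proj(c,[[.432,-.3905,.04]])[0]-[185,55]+.5)*5; print(cx)
plan([.432,-.3905,.13],9.6)
E
```

```text
[[ 0.43329066 -0.39084038  0.075     ]] [[258.21863788 137.65015138]
 [257.75043913 133.6339684 ]]
[366.25219565 395.669842  ]
at [ 0.3981 -0.3932  0.2585] [179.78   0.39  10.05] t 43.88 w 0.0854 F [-0.3  0.  -0.2]
total shift u [0.231 0.019 0.855] rows>= 3 | turn u [0.005 0.009 0.01 ] rows>= 1 | per row (translate first, then turn): [0.077 0.006 0.285] [0.005 0.009 0.01 ]
```

Call:
{"fn": "apply_moves", "kwargs": {"steps": [{"delta_pos": [0.11,0.009,0.1],"angular": [0.005,0.009,0]},{"delta_pos": [0.121,0.01,0.2],"angular": [0,0,0]},{"delta_pos": [0,0,0.25],"angular": [0,0,0]},{"delta_pos": [0,0,0.25],"angular": [0,0,0]},{"delta_pos": [0,0,0.05],"angular": [0,0,0]},{"delta_pos": [0,0,0],"angular": [0,0,0]},{"delta_pos": [0,0,0],"angular": [0,0,0]}]}}

```text
t: 44.75
tool_pos: [0.4341, -0.3911, 0.1328]
ee_rot: [179.8, -0.1, 10.0]
ft_force: [0.1, -0.4, 0.1]
gripper_width: 0.0849
```

```bash
python3 - <<'E'
from h import *
plan([.432,-.3905,.053],10); c=cam("wrist"); save("w22.png",c["color"],k=1.5)
a=np.radians(-43.8); ex=np.array([np.cos(a),np.sin(a)]); ey=np.array([-ex[1],ex[0]])
print((proj(c,[np.r_[np.array([.432,-.3905])+.055*i*ex+.055*j*ey,.012] for i,j in [(1,1),(-1,1),(-1,-1),(1,-1)]])*1.5).round().tolist())
t=np.linspace(0,2*np.pi,40); im=c["color"].copy()
for z,r in ((.075,.026),(.04,.026)):
    for p in proj(c,np.c_[.432+r*np.cos(t),-.3905+r*np.sin(t),0*t+z]): cv2.circle(im,tuple(int(v) for v in p.round()),0,(0,0,255),-1)
save("w22o.png",im,(130,384,150,380),3)
E
```

```text
at [ 0.4341 -0.3911  0.1328] [ 1.798e+02 -1.300e-01  9.990e+00] t 44.75 w 0.0849 F [ 0.1 -0.4  0.1]
total shift u [-0.014 -0.008  0.532] rows>= 2 | turn u [ 0.005 -0.003 -0.   ] rows>= 1 | per row (translate first, then turn): [-0.007 -0.004  0.266] [ 0.005 -0.003 -0.   ]
[[404.0, 143.0], [238.0, 269.0], [360.0, 414.0], [519.0, 310.0]]
```

View pics/w22.png

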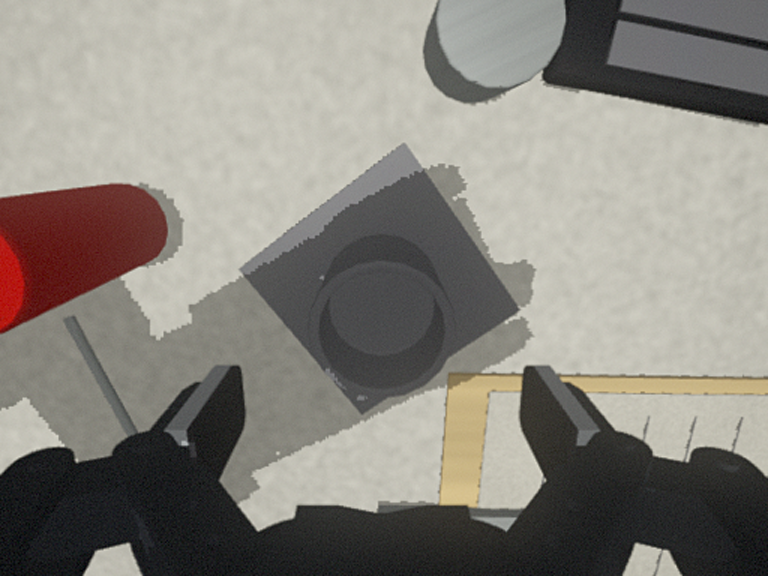

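View pics/w22o.png

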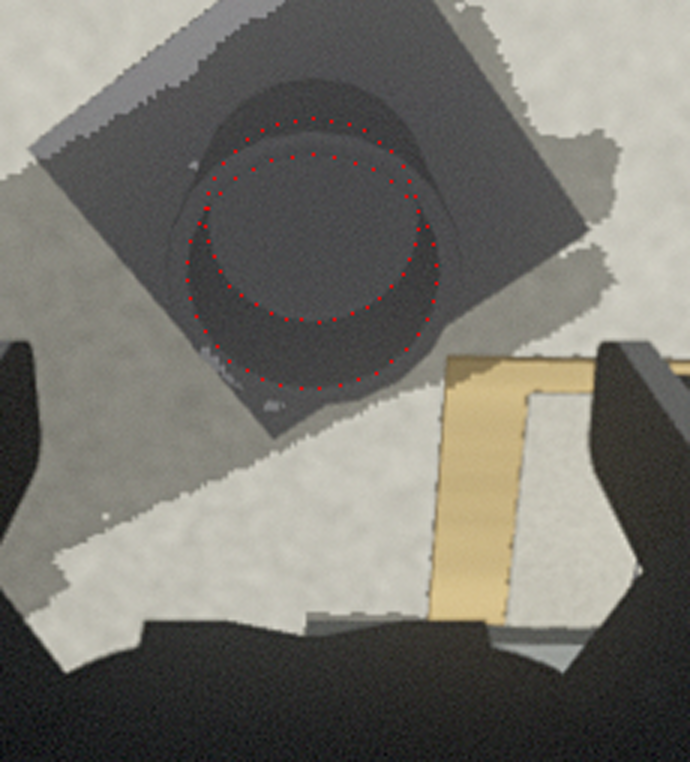

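Call:
{"fn": "apply_moves", "kwargs": {"steps": [{"delta_pos": [-0.01,-0.006,0.1],"angular": [0,0,0]},{"delta_pos": [0,0,0.16],"angular": [0,0,0]},{"delta_pos": [0,0,0.16],"angular": [0,0,0]},{"delta_pos": [0,0,0.1],"angular": [0,0,0]},{"delta_pos": [0,0,0],"angular": [0,0,0]}], "squeeze": 60}}

```text
t: 45.42
tool_pos: [0.4311, -0.389, 0.0523]
ee_rot: [-179.9, 0.0, 10.0]
ft_force: [-0.2, 0.3, -0.0]
gripper_width: 0.0857
```

Call:
{"fn": "apply_moves", "kwargs": {"steps": [{"delta_pos": [0,0,0],"angular": [0,0,0]},{"delta_pos": [0,0,0],"angular": [0,0,0]},{"delta_pos": [0,0,0],"angular": [0,0,0]},{"delta_pos": [0,0,0],"angular": [0,0,0]},{"delta_pos": [0,0,0],"angular": [0,0,0]}], "fingers": 55}}

```text
t: 46.05
tool_pos: [0.4323, -0.3905, 0.0546]
ee_rot: [179.8, -0.1, 10.0]
ft_force: [0.0, -0.8, 5.8]
gripper_width: 0.0597
```

Call:
{"fn": "apply_moves", "kwargs": {"steps": [{"delta_pos": [0,0,-0.1],"angular": [0,0,0]},{"delta_pos": [0,0,-0.25],"angular": [0,0,0]},{"delta_pos": [0,0,-0.3],"angular": [0,0,0]},{"delta_pos": [0,0,-0.3],"angular": [0,0,0]},{"delta_pos": [0,0,-0.2],"angular": [0,0,0]},{"delta_pos": [0,0,0],"angular": [0,0,0]},{"delta_pos": [0,0,0],"angular": [0,0,0]}]}}

```text
t: 46.92
tool_pos: [0.4306, -0.3883, 0.2246]
ee_rot: [-179.9, 0.0, 10.0]
ft_force: [-1.5, 0.4, -3.5]
gripper_width: 0.0598
```

```bash
python3 - <<'E'
from h import *
plan([.530,.168,.22],49.4); c=cam("wrist"); save("w23.png",c["color"],k=1.5)
E
```

```text
at [ 0.4306 -0.3883  0.2246] [-1.7987e+02  4.0000e-02  9.9800e+00] t 46.92 w 0.0598 F [-1.5  0.4 -3.5]
total shift u [ 1.295 -3.538  0.037] rows>= 13 | turn u [-0.003 -0.    -0.876] rows>= 5 | per row (translate first, then turn): [ 0.1   -0.272  0.003] [-0.001 -0.    -0.175]
```

View pics/w23.png

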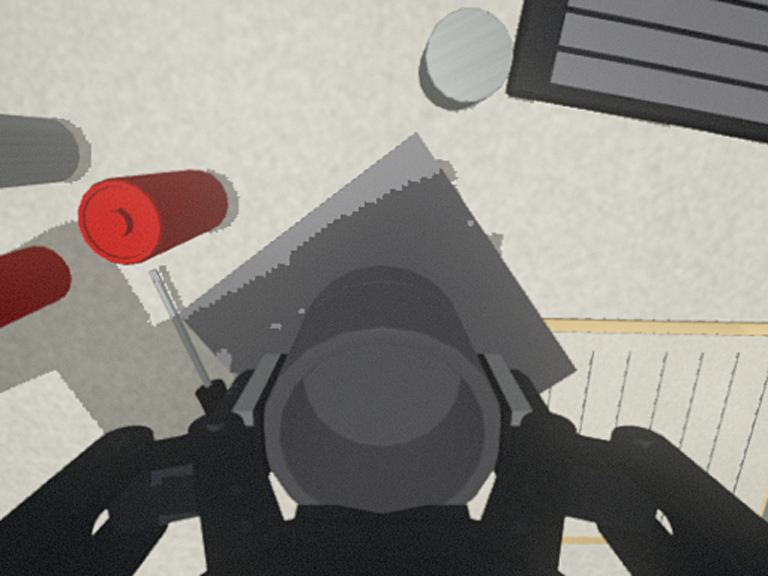

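```bash
cat > nestfit.py <<'E'
from h import *
from scipy.optimize import least_squares
def fit(c_he,mtx,dist,pts,rim,zt):
    # pts: flange corner pixels by (i,j) signs; rim: (u,v) of rim inner centre
    c=dict(mtx=mtx,dist=dist,pose=c_he)
    def f(p):
        a=np.radians(p[2]); M=np.array([[np.cos(a),np.sin(a)],[np.sin(a),-np.cos(a)]]) # nest->tool (z flipped)
        P=[np.r_[p[:2]+M@(np.array(k)*.055),zt-.012] for k in pts]
        r=(proj(c,P)-np.array(list(pts.values()))).ravel()
        return r
    return least_squares(f,[0,0,54])
E
python3 - <<'E'
from nestfit import *
c=camera("wrist")
pts={(1,1):(416/1.5,133/1.5),(-1,1):(181/1.5,316/1.5),(1,-1):(577/1.5,371/1.5)}
r=fit(c["hand_eye"],c["mtx"],c["dist"],pts,None,.0545); print(r.x,r.fun.round(1))
c["pose"]=c["hand_eye"]
im=c["color"].copy()
a=np.radians(r.x[2]); t=np.linspace(0,6.28,60)
for rad,z in ((.026,-.0205),(.031,-.0205),(.026,.0145)):
    for p in proj(c,np.c_[r.x[0]+rad*np.cos(t),r.x[1]+rad*np.sin(t),0*t+z]): cv2.circle(im,tuple(int(v) for v in p.round()),0,(0,0,255),-1)
save("w23o.png",im,(80,384,100,400),2.5)
E
```

```text
[-5.49369528e-04 -2.88164466e-04  5.34268140e+01] [ 0.2  0.6 -0.8 -0.2  0.6 -0.4]
```

View pics/w23o.png

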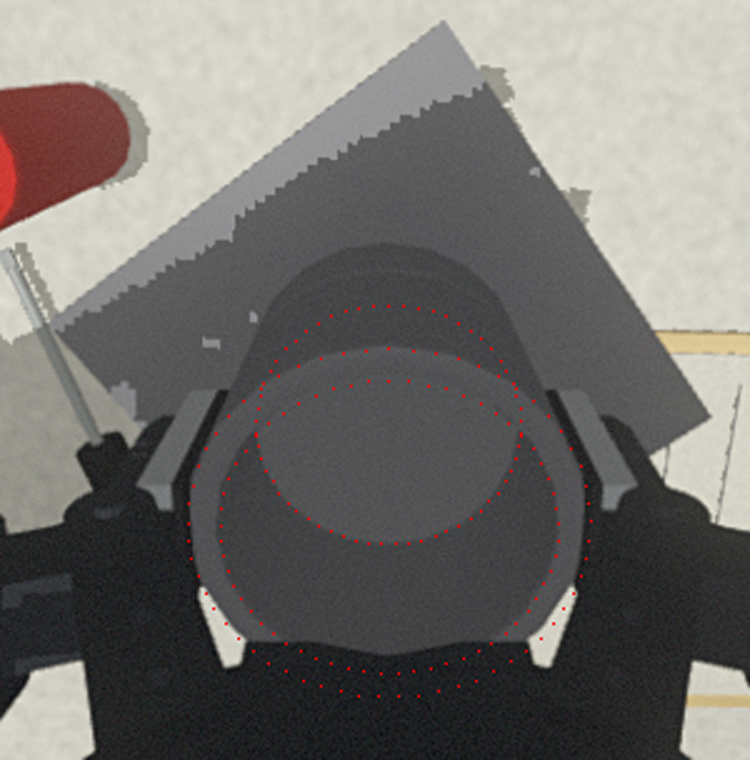

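Call:
{"fn": "apply_moves", "kwargs": {"steps": [{"delta_pos": [0.05,-0.138,0],"angular": [0,0,0]},{"delta_pos": [0.1,-0.27,0],"angular": [0,0,0]},{"delta_pos": [0.1,-0.27,0],"angular": [0,0,0]},{"delta_pos": [0.1,-0.27,0],"angular": [0,0,0]},{"delta_pos": [0.1,-0.27,0],"angular": [0,0,0]},{"delta_pos": [0.1,-0.27,0],"angular": [0,0,0]},{"delta_pos": [0.1,-0.27,0],"angular": [0,0,0]},{"delta_pos": [0.1,-0.27,0],"angular": [0,0,0]},{"delta_pos": [0.1,-0.27,0],"angular": [0,0,0]},{"delta_pos": [0.1,-0.27,0],"angular": [0,0,0]},{"delta_pos": [0.1,-0.27,0],"angular": [0,0,0]},{"delta_pos": [0.1,-0.27,0],"angular": [0,0,0]},{"delta_pos": [0.1,-0.27,0],"angular": [0,0,0]},{"delta_pos": [0.045,-0.16,0],"angular": [0,0,-0.1]},{"delta_pos": [0,0,0],"angular": [0,0,-0.19]},{"delta_pos": [0,0,0],"angular": [0,0,-0.19]},{"delta_pos": [0,0,0],"angular": [0,0,-0.19]},{"delta_pos": [0,0,0],"angular": [0,0,-0.197]},{"delta_pos": [0,0,0],"angular": [0,0,0]},{"delta_pos": [0,0,0],"angular": [0,0,0]}]}}

```text
t: 49.52
tool_pos: [0.53, 0.1672, 0.2251]
ee_rot: [180.0, 0.0, 48.9]
ft_force: [0.3, 0.5, -2.3]
gripper_width: 0.0597
```

```bash
python3 - <<'E'
from h import *
plan([.530,.168,.11],49.0); c=cam("wrist"); save("w24.png",c["color"],k=1.5)
c=cam("side"); save("s24.png",c["color"],(110,260,170,370),4)
E
```

```text
at [0.53   0.1672 0.2251] [1.7999e+02 5.0000e-02 4.8890e+01] t 49.52 w 0.0597 F [ 0.3  0.5 -2.3]
total shift u [ 0.005 -0.004  0.767] rows>= 3 | turn u [ 0.     0.001 -0.002] rows>= 1 | per row (translate first, then turn): [ 0.002 -0.001  0.256] [ 0.     0.001 -0.002]
```

View pics/w24.png

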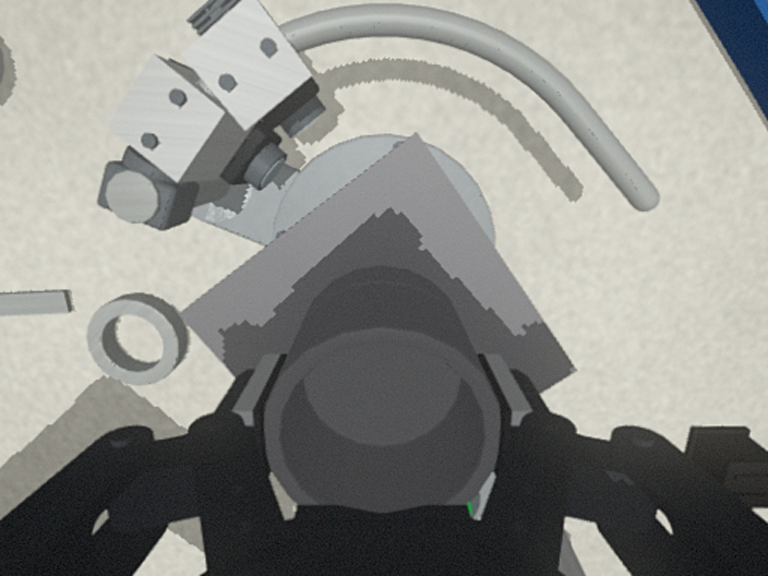

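View pics/s24.png

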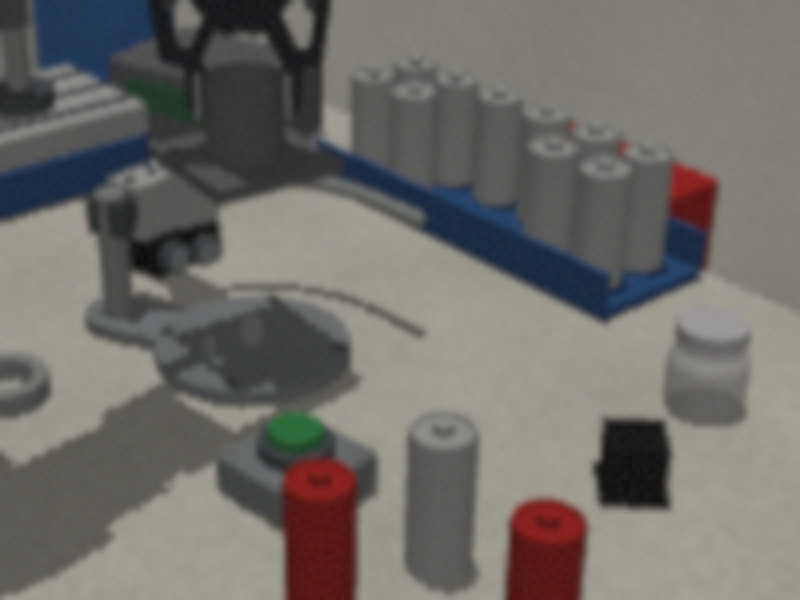

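Call:
{"fn": "apply_moves", "kwargs": {"steps": [{"delta_pos": [0.005,-0.004,0.1],"angular": [0,0,-0.002]},{"delta_pos": [0,0,0.2],"angular": [0,0,0]},{"delta_pos": [0,0,0.25],"angular": [0,0,0]},{"delta_pos": [0,0,0.2],"angular": [0,0,0]},{"delta_pos": [0,0,0.08],"angular": [0,0,0]},{"delta_pos": [0,0,0],"angular": [0,0,0]},{"delta_pos": [0,0,0],"angular": [0,0,0]}]}}

```text
t: 50.5
tool_pos: [0.5319, 0.1678, 0.1021]
ee_rot: [179.8, -0.1, 49.1]
ft_force: [-0.2, 0.4, -3.0]
gripper_width: 0.0595
```

```bash
python3 - <<'E'
from h import *
plan([.530,.168,.0695],49.0); c=cam("wrist"); save("w25.png",c["color"],k=1.5)
import pickle; pickle.dump(c,open("w25.pkl","wb"))
E
```

```text
at [0.5319 0.1678 0.1021] [ 1.7984e+02 -1.0000e-01  4.9080e+01] t 50.5 w 0.0595 F [-0.2  0.4 -3. ]
total shift u [-0.008 -0.011  0.217] rows>= 1 | turn u [ 0.004 -0.002  0.002] rows>= 1 | per row (translate first, then turn): [-0.008 -0.011  0.217] [ 0.004 -0.002  0.002]
```

View pics/w25.png

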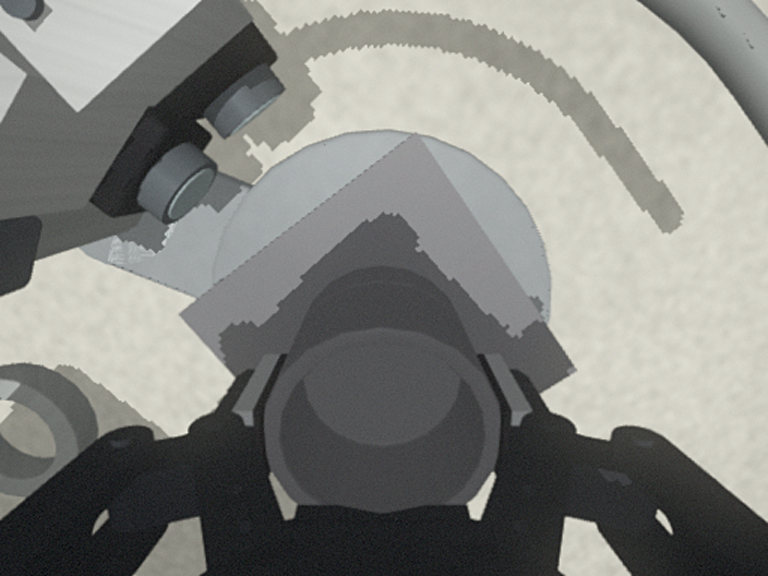

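```bash
python3 - <<'E'
from h import *
from scipy.optimize import least_squares
import pickle; c=pickle.load(open("w25.pkl","rb")); s=observe()
F=onz(c,np.array([(213,265),(257,182),(310,148),(385,130),(480,163),(530,222),(551,300)])/1.5,.015)[:,:2]
r=least_squares(lambda p:np.linalg.norm(F-p,axis=1)-.082,[.53,.168]); print(r.x,(r.fun*1e3).round(1)); print(c["pose"][:3,3])
T=np.linalg.inv(pose_of(s)); print("seat in tool mm",(T@np.r_[r.x,.015,1])[:3]*1e3)
E
```

```text
[0.52891901 0.16616463] [-1.  -0.1 -0.4  1.2  0.2 -1.1 -0.3]
[0.5780183  0.22248045 0.2267812 ]
seat in tool mm [-3.45144973 -1.53223068 87.2937361 ]
```

Call:
{"fn": "apply_moves", "kwargs": {"steps": [{"delta_pos": [-0.015,-0.009,0],"angular": [0.004,-0.002,0]},{"delta_pos": [0,0,0.03],"angular": [0,0,0]},{"delta_pos": [0,0,0.03],"angular": [0,0,0]},{"delta_pos": [0,0,0.03],"angular": [0,0,0]},{"delta_pos": [0,0,0],"angular": [0,0,0]},{"delta_pos": [0,0,0],"angular": [0,0,0]}]}}

```text
t: 51.3
tool_pos: [0.5287, 0.1668, 0.0875]
ee_rot: [-179.9, 0.1, 49.1]
ft_force: [0.9, 0.2, -3.1]
gripper_width: 0.0601
```

Call:
{"fn": "apply_moves", "kwargs": {"steps": [{"delta_pos": [0,0,0.03],"angular": [0,0,0]},{"delta_pos": [0,0,0.03],"angular": [0,0,0]},{"delta_pos": [0,0,0],"angular": [0,0,0]},{"delta_pos": [0,0,0],"angular": [0,0,0]}]}}

```text
t: 51.8
tool_pos: [0.5287, 0.1668, 0.0785]
ee_rot: [-179.9, 0.1, 49.1]
ft_force: [1.6, -0.3, -4.0]
gripper_width: 0.0597
```

Call:
{"fn": "apply_moves", "kwargs": {"steps": [{"delta_pos": [0,0,0.03],"angular": [0,0,0]},{"delta_pos": [0,0,0.02],"angular": [0,0,0]},{"delta_pos": [0,0,0.01],"angular": [0,0,0]},{"delta_pos": [0,0,0],"angular": [0,0,0]},{"delta_pos": [0,0,0],"angular": [0,0,0]}]}}

```text
t: 52.42
tool_pos: [0.5287, 0.1669, 0.0699]
ee_rot: [-179.9, 0.1, 49.1]
ft_force: [0.8, 0.8, 0.8]
gripper_width: 0.0598
```

Call:
{"fn": "apply_moves", "kwargs": {"steps": [{"delta_pos": [0,0,0.006],"angular": [0,0,0]},{"delta_pos": [0,0,0],"angular": [0,0,0]}]}}

```text
t: 52.68
tool_pos: [0.5287, 0.1669, 0.0699]
ee_rot: [-179.9, 0.0, 49.1]
ft_force: [-1.7, 0.4, 7.7]
gripper_width: 0.0595
```

Call:
{"fn": "apply_moves", "kwargs": {"steps": [{"delta_pos": [0,0,0],"angular": [0,0,0]},{"delta_pos": [0,0,0],"angular": [0,0,0]},{"delta_pos": [0,0,0],"angular": [0,0,0]},{"delta_pos": [0,0,0],"angular": [0,0,0]},{"delta_pos": [0,0,-0.15],"angular": [0,0,0]},{"delta_pos": [0,0,-0.3],"angular": [0,0,0]},{"delta_pos": [0,0,-0.3],"angular": [0,0,0]},{"delta_pos": [0,0,-0.3],"angular": [0,0,0]},{"delta_pos": [0,0,0],"angular": [0,0,0]},{"delta_pos": [0,0,0],"angular": [0,0,0]}], "fingers": 100}}

```text
t: 53.92
tool_pos: [0.528, 0.1668, 0.2257]
ee_rot: [-179.8, 0.1, 49.1]
ft_force: [0.2, 0.1, -0.2]
gripper_width: 0.0854
```

```bash
python3 - <<'E'
from h import *
st(); c=cam("wrist"); save("w26.png",c["color"],k=1.5)
import pickle; pickle.dump(c,open("w26.pkl","wb"))
c=cam("side"); save("s26.png",c["color"],(110,260,170,370),4)
E
```

```text
at [0.528  0.1668 0.2257] [-1.7984e+02  1.4000e-01  4.9080e+01] t 53.92 w 0.0854 F [ 0.2  0.1 -0.2]
```

View pics/w26.png

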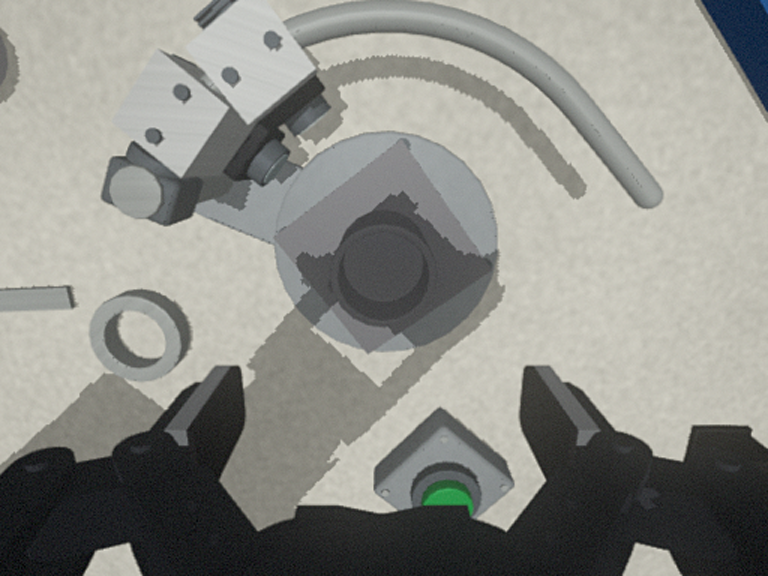

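View pics/s26.png

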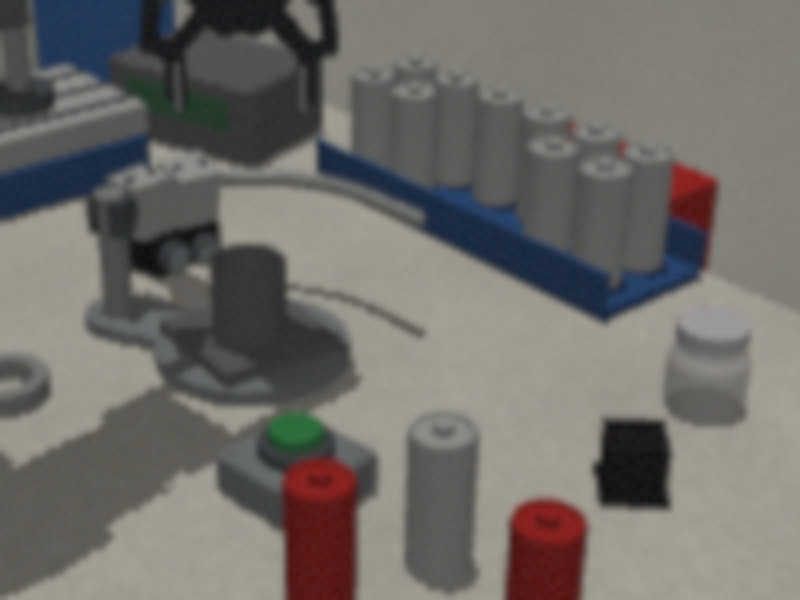

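```bash
python3 - <<'E'
from h import *
import pickle; c=pickle.load(open("w26.pkl","rb"));
im=c["color"].copy()
t=np.linspace(0,6.28,60)
for rad,z in ((.026,.09),(.031,.09),(.026,.055)):
    for p in proj(c,np.c_[.528+rad*np.cos(t),.1667+rad*np.sin(t),0*t+z]): cv2.circle(im,tuple(int(v) for v in p.round()),0,(0,0,255),-1)
save("w26o.png",im,(80,245,170,345),4)
plan([.462,-.14,.22],49)
E
```

```text
at [0.5276 0.1667 0.2246] [-179.75    0.24   49.08] t 54.02 w 0.0853 F [-0.4  0.9  1.3]
total shift u [-1.831  1.009  0.034] rows>= 7 | turn u [-0.006  0.005  0.002] rows>= 1 | per row (translate first, then turn): [-0.262  0.144  0.005] [-0.006  0.005  0.002]
```

View pics/w26o.png

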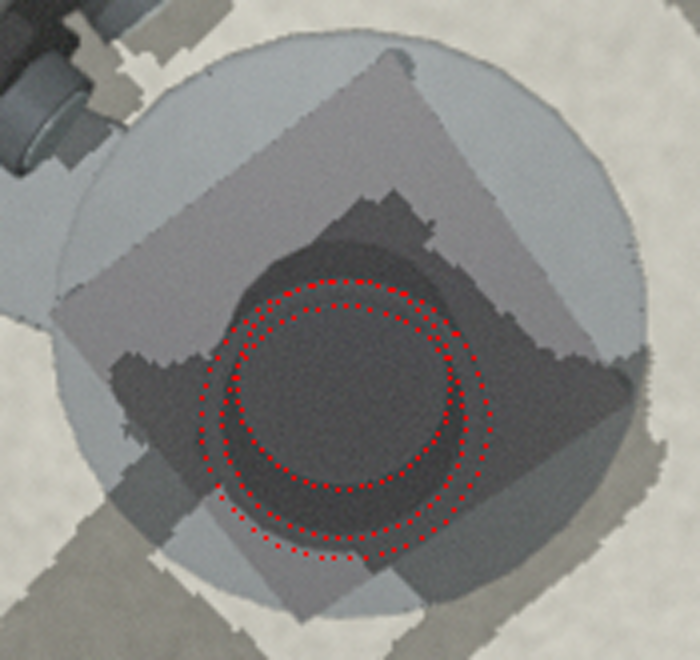

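Call:
{"fn": "apply_moves", "kwargs": {"steps": [{"delta_pos": [-0.13,0.073,0],"angular": [-0.006,0.005,0]},{"delta_pos": [-0.26,0.143,0],"angular": [0,0,0]},{"delta_pos": [-0.26,0.143,0],"angular": [0,0,0]},{"delta_pos": [-0.26,0.143,0],"angular": [0,0,0]},{"delta_pos": [-0.26,0.143,0],"angular": [0,0,0]},{"delta_pos": [-0.26,0.143,0],"angular": [0,0,0]},{"delta_pos": [-0.26,0.143,0],"angular": [0,0,0]},{"delta_pos": [-0.14,0.078,0.03],"angular": [0,0,0]},{"delta_pos": [0,0,0],"angular": [0,0,0]},{"delta_pos": [0,0,0],"angular": [0,0,0]}]}}

```text
t: 55.28
tool_pos: [0.4629, -0.1389, 0.2206]
ee_rot: [180.0, -0.1, 49.1]
ft_force: [-0.3, 0.3, 0.6]
gripper_width: 0.0852
```

```bash
python3 - <<'E'
from h import *
st(); c=cam("wrist"); save("w27.png",c["color"],k=1.5)
import pickle; pickle.dump(c,open("w27.pkl","wb"))
E
```

```text
at [ 0.4629 -0.1389  0.2206] [ 1.7999e+02 -1.3000e-01  4.9080e+01] t 55.27 w 0.0852 F [-0.3  0.3  0.6]
```

View pics/w27.png

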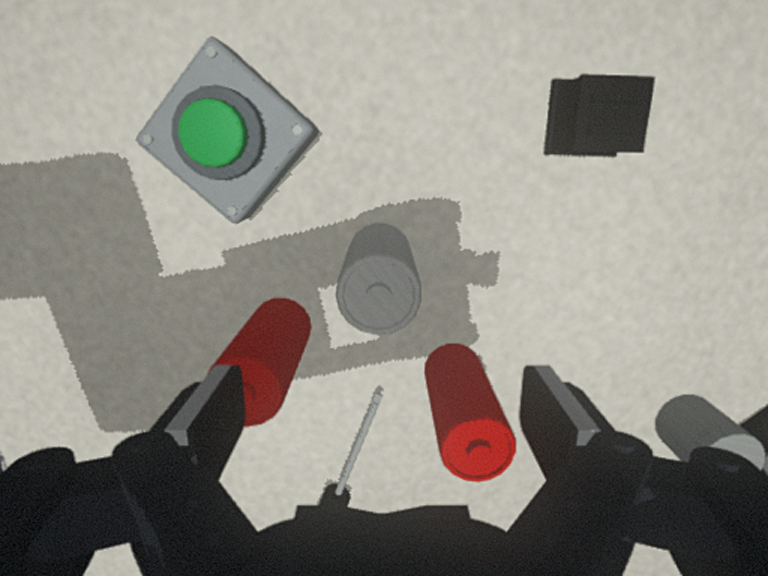

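```bash
python3 - <<'E'
from h import *
import pickle; c=pickle.load(open("w27.pkl","rb"));
p=onz(c,[(379/1.5,294.5/1.5)],.110)[0]; print(p)
im=c["color"].copy()
t=np.linspace(0,6.28,60)
for rad,z in ((.023,.11),(.023,0)):
    for q in proj(c,np.c_[p[0]+rad*np.cos(t),p[1]+rad*np.sin(t),0*t+z]): cv2.circle(im,tuple(int(v) for v in q.round()),0,(0,0,255),-1)
save("w27o.png",im,(130,240,190,320),4)
b=onz(c,[(211/1.5,132/1.5)],.056)[0]; print("button",b)
plan([p[0],p[1],.076],49)
E
```

```text
[ 0.46063629 -0.13844903  0.11      ]
button [ 0.440356  -0.0103903  0.056    ]
at [ 0.4631 -0.1387  0.2209] [ 1.7995e+02 -1.4000e-01  4.9120e+01] t 55.33 w 0.0855 F [-0.3  0.4  0.2]
total shift u [-0.012 -0.014  0.966] rows>= 4 | turn u [ 0.001 -0.003  0.003] rows>= 1 | per row (translate first, then turn): [-0.003 -0.004  0.241] [ 0.001 -0.003  0.003]
```

View pics/w27o.png

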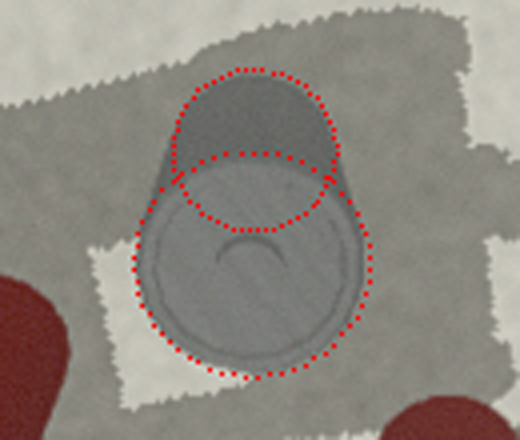

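Call:
{"fn": "apply_moves", "kwargs": {"steps": [{"delta_pos": [-0.012,-0.014,0.1],"angular": [0.001,-0.003,0]},{"delta_pos": [0,0,0.2],"angular": [0,0,0]},{"delta_pos": [0,0,0.25],"angular": [0,0,0]},{"delta_pos": [0,0,0.25],"angular": [0,0,0]},{"delta_pos": [0,0,0.14],"angular": [0,0,0]},{"delta_pos": [0,0,0.026],"angular": [0,0,0]},{"delta_pos": [0,0,0],"angular": [0,0,0]}], "fingers": 85}}

```text
t: 56.2
tool_pos: [0.4613, -0.1393, 0.0769]
ee_rot: [179.9, -0.0, 49.2]
ft_force: [-0.4, -0.1, -0.6]
gripper_width: 0.0726
```

Call:
{"fn": "apply_moves", "kwargs": {"steps": [{"delta_pos": [0,0,0],"angular": [0,0,0]},{"delta_pos": [0,0,0],"angular": [0,0,0]},{"delta_pos": [0,0,0],"angular": [0,0,0]},{"delta_pos": [0,0,0],"angular": [0,0,0]},{"delta_pos": [0,0,0],"angular": [0,0,0]},{"delta_pos": [0,0,0],"angular": [0,0,0]}], "fingers": 40, "squeeze": 70}}

```text
t: 56.95
tool_pos: [0.4611, -0.1398, 0.0778]
ee_rot: [179.8, -0.0, 49.1]
ft_force: [-0.4, 1.2, 6.6]
gripper_width: 0.0451
```

Call:
{"fn": "apply_moves", "kwargs": {"steps": [{"delta_pos": [0,0,-0.1],"angular": [0,0,0]},{"delta_pos": [0,0,-0.25],"angular": [0,0,0]},{"delta_pos": [0,0,-0.3],"angular": [0,0,0]},{"delta_pos": [0,0,-0.3],"angular": [0,0,0]},{"delta_pos": [0,0,-0.25],"angular": [0,0,0]},{"delta_pos": [0,0,0],"angular": [0,0,0]},{"delta_pos": [0,0,0],"angular": [0,0,0]}]}}

```text
t: 57.82
tool_pos: [0.4596, -0.1391, 0.2562]
ee_rot: [180.0, 0.0, 49.1]
ft_force: [-0.3, 0.6, -3.0]
gripper_width: 0.0445
```

```bash
python3 - <<'E'
from h import *
plan([.528,.1667,.24],49); c=cam("wrist"); save("w28.png",c["color"],k=1.5)
c=cam("side"); save("s28.png",c["color"],(60,260,170,370),3)
E
```

```text
at [ 0.4596 -0.1391  0.2562] [1.7997e+02 2.0000e-02 4.9080e+01] t 57.83 w 0.0445 F [-0.3  0.6 -3. ]
total shift u [ 1.839 -0.991  0.107] rows>= 7 | turn u [0.001 0.    0.002] rows>= 1 | per row (translate first, then turn): [ 0.263 -0.142  0.015] [0.001 0.    0.002]
```

View pics/w28.png

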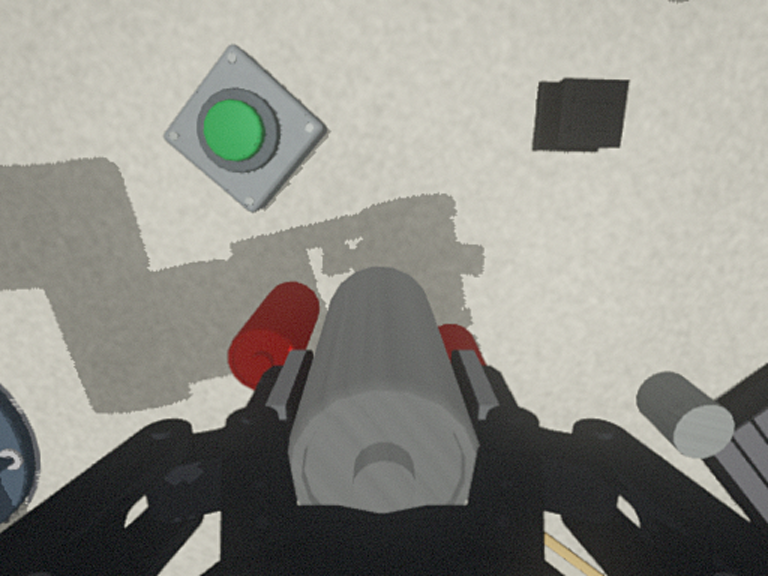

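View pics/s28.png

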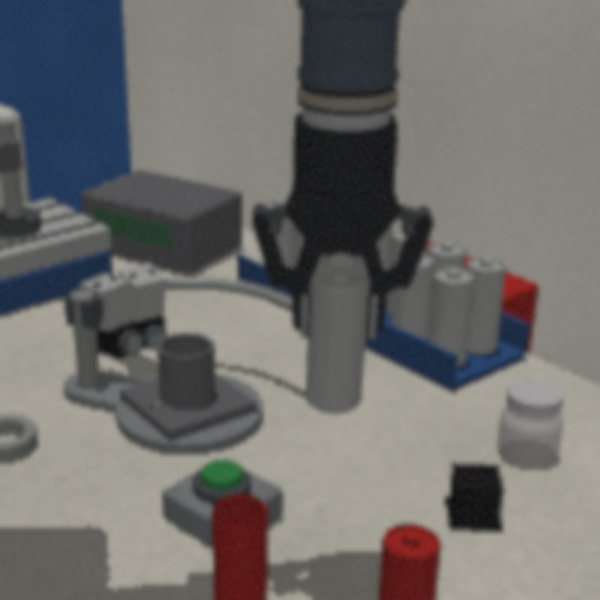

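Call:
{"fn": "apply_moves", "kwargs": {"steps": [{"delta_pos": [0.13,-0.07,0],"angular": [0,0,0]},{"delta_pos": [0.26,-0.14,0],"angular": [0,0,0]},{"delta_pos": [0.26,-0.14,0],"angular": [0,0,0]},{"delta_pos": [0.26,-0.14,0],"angular": [0,0,0]},{"delta_pos": [0.26,-0.14,0],"angular": [0,0,0]},{"delta_pos": [0.26,-0.14,0],"angular": [0,0,0]},{"delta_pos": [0.26,-0.14,0],"angular": [0,0,0]},{"delta_pos": [0.149,-0.081,0.1],"angular": [0,0,0]},{"delta_pos": [0,0,0.1],"angular": [0,0,0]},{"delta_pos": [0,0,0.1],"angular": [0,0,0]},{"delta_pos": [0,0,0],"angular": [0,0,0]},{"delta_pos": [0,0,0],"angular": [0,0,0]}]}}

```text
t: 59.42
tool_pos: [0.5293, 0.1652, 0.2114]
ee_rot: [179.9, -0.0, 49.0]
ft_force: [0.4, 0.3, -1.9]
gripper_width: 0.045
```

```bash
python3 - <<'E'
from h import *
plan([.528,.1667,.133],49); c=cam("wrist"); 
im=c["color"].copy(); t=np.linspace(0,6.28,80)
for rad,z in ((.026,.09),(.031,.09)):
    for q in proj(c,np.c_[.528+rad*np.cos(t),.1667+rad*np.sin(t),0*t+z]): cv2.circle(im,tuple(int(v) for v in q.round()),0,(0,0,255),-1)
# can bottom in tool, centred
c2=dict(c); c2["pose"]=c["hand_eye"]
for z in (.0775,-.0325):
  for q in proj(c2,np.c_[.023*np.cos(t),.023*np.sin(t),0*t+z]): cv2.circle(im,tuple(int(v) for v in q.round()),0,(0,255,0),-1)
save("w29.png",im,k=1.5)
c=cam("side"); save("s29.png",c["color"],(60,260,170,370),3)
E
```

```text
at [0.5293 0.1652 0.2114] [179.88  -0.    49.  ] t 59.42 w 0.045 F [ 0.4  0.3 -1.9]
total shift u [ 0.002 -0.014  0.522] rows>= 2 | turn u [ 0.003 -0.     0.   ] rows>= 1 | per row (translate first, then turn): [ 0.001 -0.007  0.261] [ 0.003 -0.     0.   ]
```

View pics/w29.png

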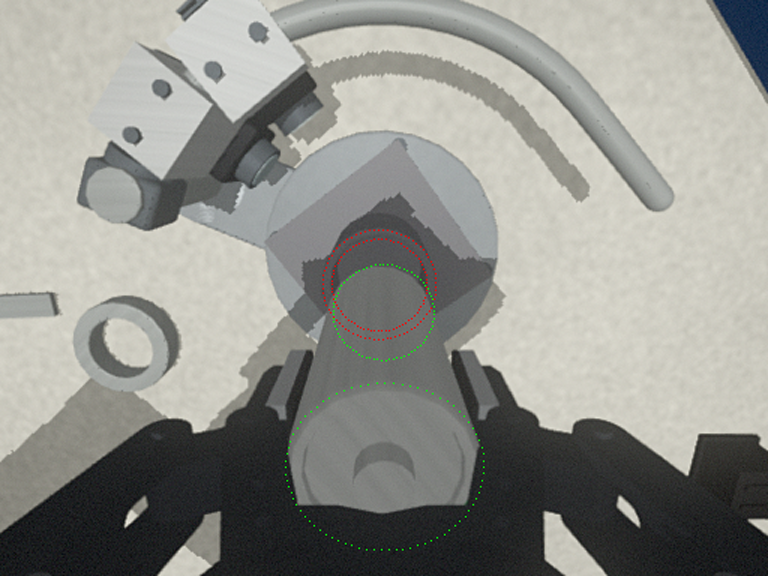

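View pics/s29.png

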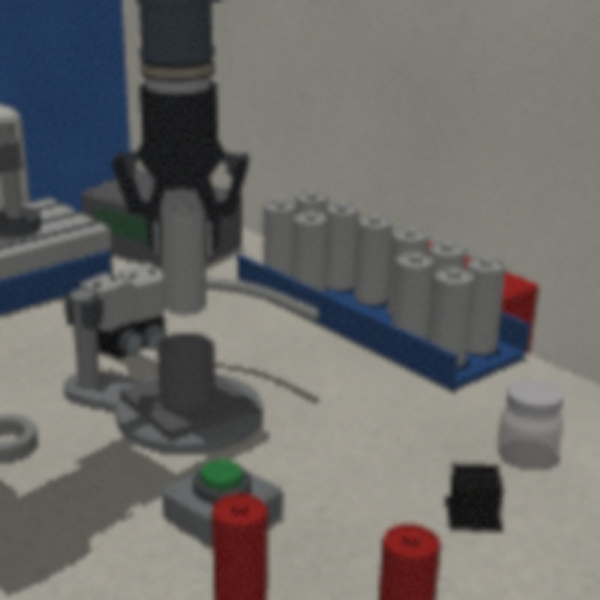

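Call:
{"fn": "apply_moves", "kwargs": {"steps": [{"delta_pos": [0.002,-0.012,0.05],"angular": [0,0,0]},{"delta_pos": [0,0,0.1],"angular": [0,0,0]},{"delta_pos": [0,0,0.08],"angular": [0,0,0]},{"delta_pos": [0,0,0.06],"angular": [0,0,0]},{"delta_pos": [0,0,0.05],"angular": [0,0,0]},{"delta_pos": [0,0,0],"angular": [0,0,0]},{"delta_pos": [0,0,0],"angular": [0,0,0]}]}}

```text
t: 60.4
tool_pos: [0.5282, 0.1675, 0.1605]
ee_rot: [179.9, -0.0, 49.1]
ft_force: [-0.3, 0.7, -2.2]
gripper_width: 0.0451
```

```bash
python3 - <<'E'
from h import *
plan([.528,.1667,.1335],49); c=cam("side"); save("s30.png",c["color"],(60,260,170,370),3); c=cam("wrist"); save("w30.png",c["color"],(60,384,100,400),2.5)
E
```

```text
at [0.5282 0.1675 0.1605] [ 1.7987e+02 -2.0000e-02  4.9080e+01] t 60.4 w 0.0451 F [-0.3  0.7 -2.2]
total shift u [-0.005  0.002  0.18 ] rows>= 1 | turn u [ 0.003 -0.001  0.002] rows>= 1 | per row (translate first, then turn): [-0.005  0.002  0.18 ] [ 0.003 -0.001  0.002]
```

View pics/s30.png

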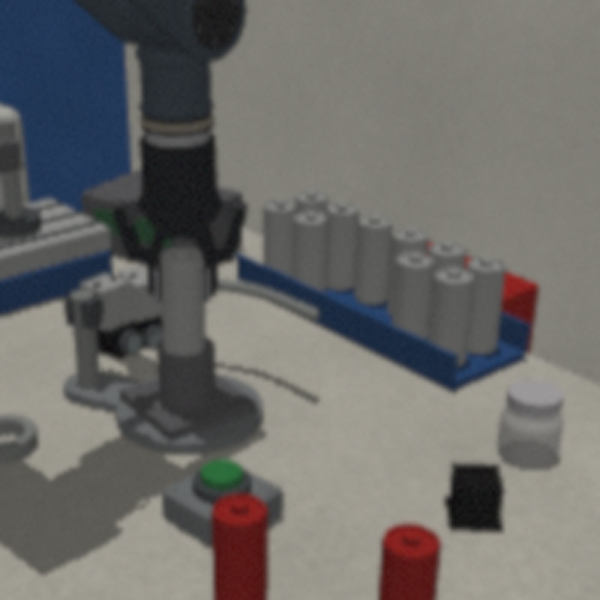

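View pics/w30.png

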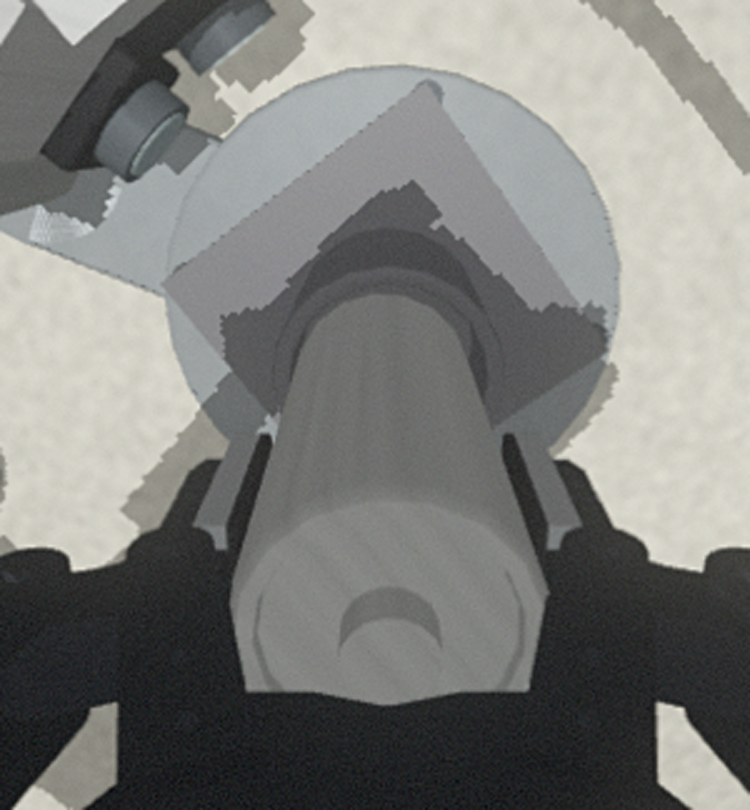

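Call:
{"fn": "apply_moves", "kwargs": {"steps": [{"delta_pos": [-0.005,0.004,0.04],"angular": [0,0,0]},{"delta_pos": [0,0,0.05],"angular": [0,0,0]},{"delta_pos": [0,0,0.04],"angular": [0,0,0]},{"delta_pos": [0,0,0.025],"angular": [0,0,0]},{"delta_pos": [0,0,0],"angular": [0,0,0]},{"delta_pos": [0,0,0],"angular": [0,0,0]}]}}

```text
t: 61.25
tool_pos: [0.5281, 0.1665, 0.1372]
ee_rot: [179.9, -0.0, 49.1]
ft_force: [0.4, 0.1, -2.8]
gripper_width: 0.0447
```

Call:
{"fn": "apply_moves", "kwargs": {"steps": [{"delta_pos": [0,0,0.015],"angular": [0,0,0]},{"delta_pos": [0,0,0.01],"angular": [0,0,0]},{"delta_pos": [0,0,0],"angular": [0,0,0]},{"delta_pos": [0,0,0],"angular": [0,0,0]}]}}

```text
t: 61.75
tool_pos: [0.528, 0.1664, 0.1334]
ee_rot: [179.9, -0.0, 49.1]
ft_force: [0.5, 0.2, -2.8]
gripper_width: 0.0448
```

Call:
{"fn": "apply_moves", "kwargs": {"steps": [{"delta_pos": [0,0,0.01],"angular": [0,0,0]},{"delta_pos": [0,0,0.005],"angular": [0,0,0]},{"delta_pos": [0,0,0],"angular": [0,0,0]},{"delta_pos": [0,0,0],"angular": [0,0,0]}]}}

```text
t: 62.25
tool_pos: [0.5282, 0.1666, 0.1328]
ee_rot: [179.8, -0.1, 49.1]
ft_force: [-2.2, -0.6, 9.6]
gripper_width: 0.0448
```

Call:
{"fn": "apply_moves", "kwargs": {"steps": [{"delta_pos": [0,0,-0.006],"angular": [0,0,0]},{"delta_pos": [0,0,0],"angular": [0,0,0]},{"delta_pos": [0,0,0],"angular": [0,0,0]},{"delta_pos": [0,0,0],"angular": [0,0,0]},{"delta_pos": [0,0,0],"angular": [0,0,0]},{"delta_pos": [0,0,-0.1],"angular": [0,0,0]},{"delta_pos": [0,0,-0.25],"angular": [0,0,0]},{"delta_pos": [0,0,-0.3],"angular": [0,0,0]},{"delta_pos": [0,0,-0.3],"angular": [0,0,0]},{"delta_pos": [0,0,-0.1],"angular": [0,0,0]},{"delta_pos": [0,0,0],"angular": [0,0,0]},{"delta_pos": [0,0,0],"angular": [0,0,0]}], "fingers": 80}}

```text
t: 63.75
tool_pos: [0.5266, 0.1665, 0.2879]
ee_rot: [-180.0, 0.1, 49.1]
ft_force: [-0.0, -0.0, 0.2]
gripper_width: 0.0681
```

```bash
python3 - <<'E'
from h import *
plan([.441,-.009,.18],49); c=cam("side"); save("s31.png",c["color"],(100,300,150,370),3.5); c=cam("wrist"); save("w31.png",c["color"],k=1.5)
E
```

```text
at [0.5266 0.1665 0.2879] [-1.7998e+02  1.4000e-01  4.9080e+01] t 63.75 w 0.0681 F [-0.  -0.   0.2]
total shift u [-1.256  0.335  0.723] rows>= 5 | turn u [-0.     0.003  0.002] rows>= 1 | per row (translate first, then turn): [-0.251  0.067  0.145] [-0.     0.003  0.002]
```

View pics/s31.png

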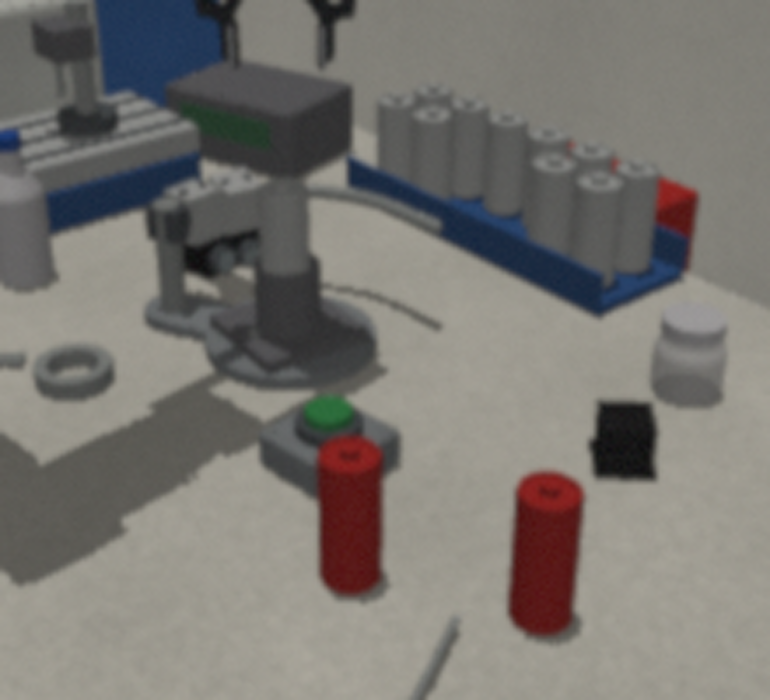

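View pics/w31.png

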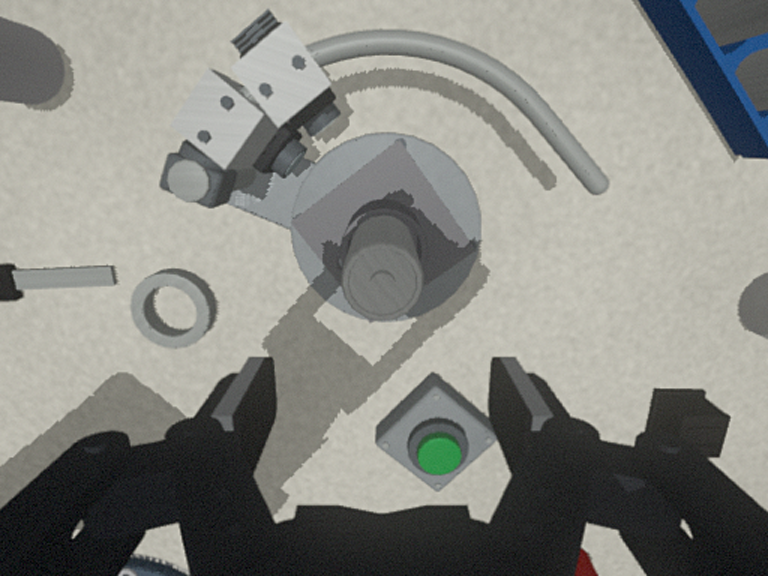

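Call:
{"fn": "apply_moves", "kwargs": {"steps": [{"delta_pos": [-0.12,0.032,0],"angular": [0,0,0]},{"delta_pos": [-0.23,0.06,0],"angular": [0,0,0]},{"delta_pos": [-0.23,0.06,0],"angular": [0,0,0]},{"delta_pos": [-0.23,0.06,0],"angular": [0,0,0]},{"delta_pos": [-0.23,0.06,0.1],"angular": [0,0,0]},{"delta_pos": [-0.216,0.063,0.2],"angular": [0,0,0]},{"delta_pos": [0,0,0.25],"angular": [0,0,0]},{"delta_pos": [0,0,0.25],"angular": [0,0,0]},{"delta_pos": [0,0,0.2],"angular": [0,0,0]},{"delta_pos": [0,0,0.1],"angular": [0,0,0]},{"delta_pos": [0,0,0],"angular": [0,0,0]},{"delta_pos": [0,0,0],"angular": [0,0,0]}], "fingers": 0}}

```text
t: 65.35
tool_pos: [0.4425, -0.0092, 0.1249]
ee_rot: [179.9, -0.0, 49.1]
ft_force: [0.3, -0.5, 0.4]
gripper_width: 0.0001
```

```bash
python3 - <<'E'
from h import *
plan([.441,-.009,.070],49); c=cam("wrist"); save("w32.png",c["color"],k=1.5)
E
```

```text
at [ 0.4425 -0.0092  0.1249] [ 1.7986e+02 -1.0000e-02  4.9070e+01] t 65.35 w 0.0001 F [ 0.3 -0.5  0.4]
total shift u [-0.005 -0.009  0.366] rows>= 2 | turn u [ 0.003 -0.     0.001] rows>= 1 | per row (translate first, then turn): [-0.003 -0.005  0.183] [ 0.003 -0.     0.001]
```

View pics/w32.png

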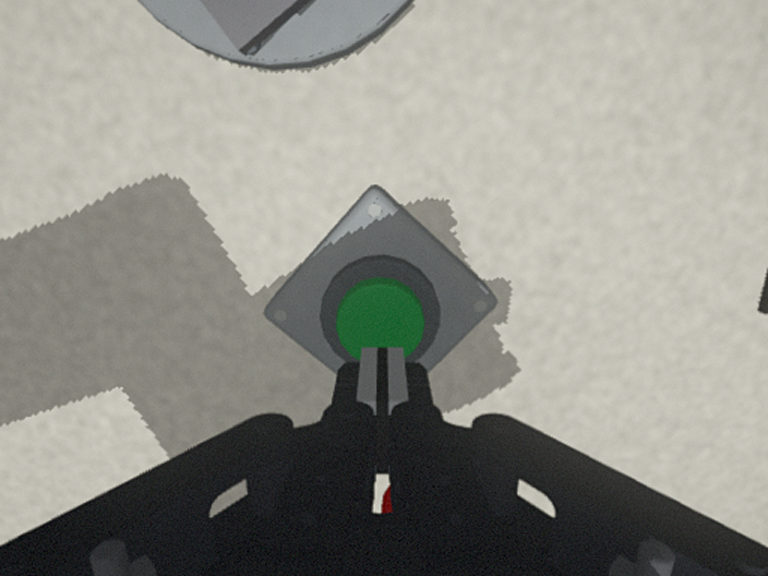

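Call:
{"fn": "apply_moves", "kwargs": {"steps": [{"delta_pos": [-0.004,-0.006,0.1],"angular": [0,0,0]},{"delta_pos": [0,0,0.12],"angular": [0,0,0]},{"delta_pos": [0,0,0.07],"angular": [0,0,0]},{"delta_pos": [0,0,0.03],"angular": [0,0,0]},{"delta_pos": [0,0,0],"angular": [0,0,0]},{"delta_pos": [0,0,0],"angular": [0,0,0]}]}}

```text
t: 66.15
tool_pos: [0.4419, -0.0088, 0.0769]
ee_rot: [179.8, -0.0, 49.1]
ft_force: [-0.2, -0.3, 0.7]
gripper_width: -0.0001
```

Call:
{"fn": "apply_moves", "kwargs": {"steps": [{"delta_pos": [0,0,0.02],"angular": [0,0,0]},{"delta_pos": [0,0,0.015],"angular": [0,0,0]},{"delta_pos": [0,0,0.01],"angular": [0,0,0]},{"delta_pos": [0,0,0],"angular": [0,0,0]}]}}

```text
t: 66.65
tool_pos: [0.442, -0.0089, 0.0699]
ee_rot: [179.8, -0.0, 49.1]
ft_force: [0.8, 0.6, 3.7]
gripper_width: 0.0001
```

Spring force is rising; press on until it bottoms.

Call:
{"fn": "apply_moves", "kwargs": {"steps": [{"delta_pos": [0,0,0.01],"angular": [0,0,0]},{"delta_pos": [0,0,0.01],"angular": [0,0,0]},{"delta_pos": [0,0,0],"angular": [0,0,0]},{"delta_pos": [0,0,0],"angular": [0,0,0]}]}}

```text
t: 67.15
tool_pos: [0.4421, -0.0089, 0.0687]
ee_rot: [179.7, -0.1, 49.1]
ft_force: [-1.5, 1.2, 24.9]
gripper_width: 0.0001
```

Bottomed (25 N). Let go and retreat.

Call:
{"fn": "apply_moves", "kwargs": {"steps": [{"delta_pos": [0,0,-0.1],"angular": [0,0,0]},{"delta_pos": [0,0,-0.25],"angular": [0,0,0]},{"delta_pos": [0,0,-0.3],"angular": [0,0,0]},{"delta_pos": [0,0,-0.3],"angular": [0,0,0]},{"delta_pos": [-0.2,0.1,-0.3],"angular": [0,0,0]},{"delta_pos": [-0.2,0.1,-0.1],"angular": [0,0,0]},{"delta_pos": [0,0,0],"angular": [0,0,0]},{"delta_pos": [0,0,0],"angular": [0,0,0]}]}}

```text
t: 68.15
tool_pos: [0.4237, -0.0729, 0.2685]
ee_rot: [-180.0, 0.0, 49.0]
ft_force: [-0.7, 0.3, -0.8]
gripper_width: -0.0003
```

```bash
python3 - <<'E'
from h import *
st(); c=cam("side"); save("s33.png",c["color"],(100,300,150,370),3.5); c=cam("wrist"); save("w33.png",c["color"],k=1.5); c=cam("top"); save("t33.png",c["color"],(110,250,150,410),3)
E
```

```text
at [ 0.4237 -0.0729  0.2685] [-1.7997e+02  1.0000e-02  4.9050e+01] t 68.15 w -0.0003 F [-0.7  0.3 -0.8]
```

View pics/s33.png

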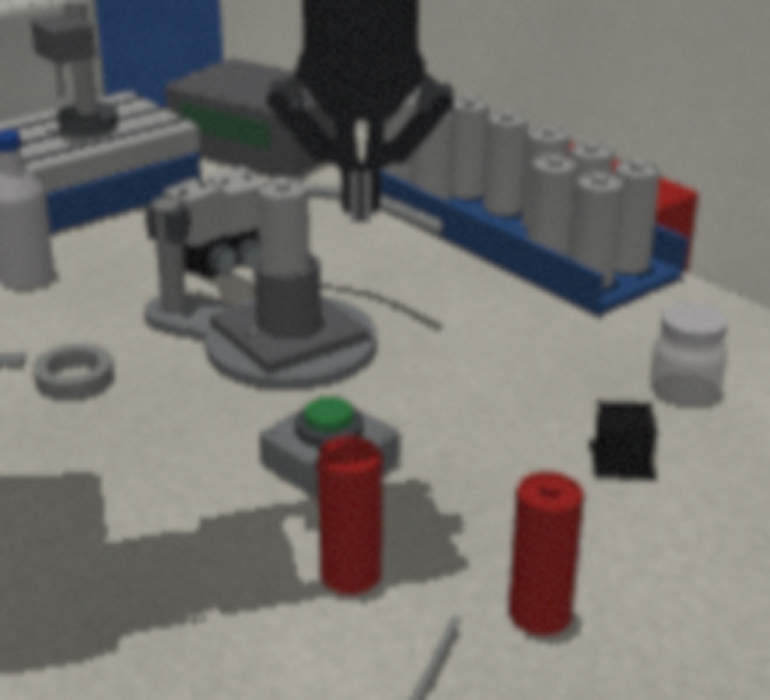

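View pics/w33.png

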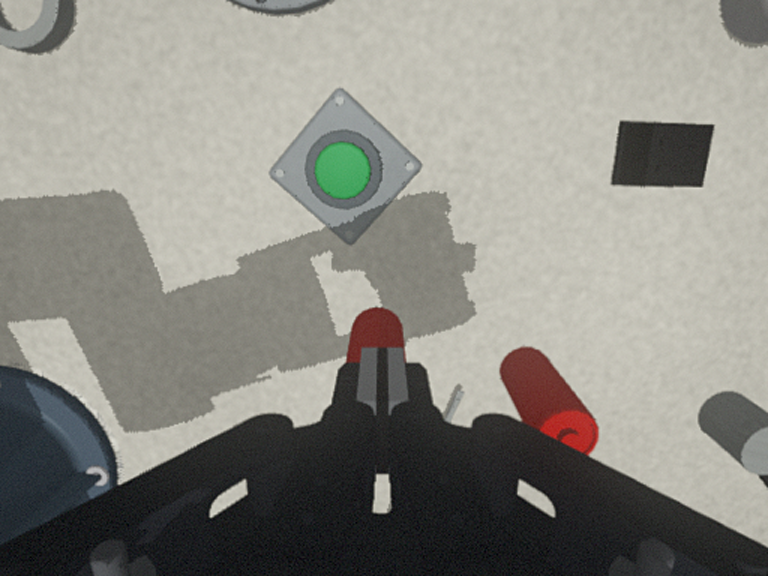

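View pics/t33.png

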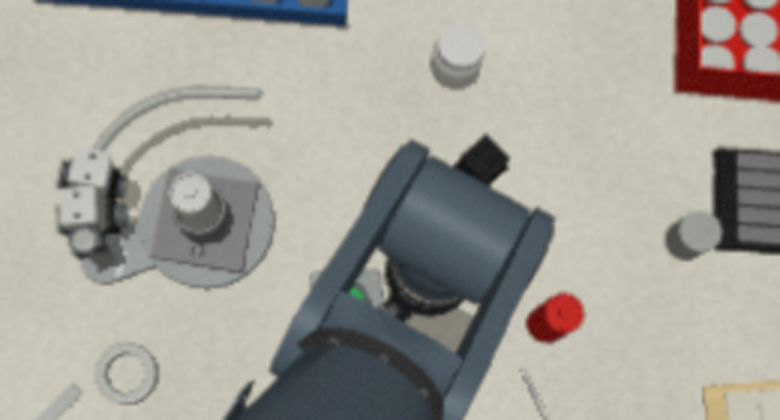

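```bash
python3 - <<'E'
from bench import *
print(finish_job())
E
```

```text
the job is handed in; nothing more can be done
None
```

The station is set up as asked and the job was handed in at about 68 s of the 210 s. No verdict comes back.

- **Lamp heads:** Only two were on the table. I threaded both onto the free end of the rod and slid them round with the lens towards the shaft. The first is against the stop and the second against the first; a final push at about 11 N moved nothing further. In the pictures both block tops line up with slot0 and slot1.
- **Cap:** It stands upright on the bench at about (0.63, -0.16), clear of the station.
- **Nest:** It went over the shaft and pin without resistance until it reached the foot. The flange looks flat in the side view and the pin shows in its hole from above.
- **Can:** The single aluminium can stands upright on the floor of the nest's cup. I left the red look-alikes alone.
- **Start button:** I pressed it last, down to its stop (about 25 N), then let go. In the last pictures it looks sprung back.

The last pictures, taken before handing in, show the heads, nest and can in place and the gripper clear of everything. I saw nothing knocked aside and no slip of the grip. No final check failed. Along the way two estimates of the nest's sideways alignment over the shaft differed by about 2 mm. I split the difference, and it seated without side force.

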